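Find and park the heavy side of a sieve-shaker rotor

TASK

Take the wooden-handled crank pin from its cradle and push its steel end well into the sleeve on the face of the sieve-shaker rotor. With the pin, crank the rotor over by at least half a turn, feeling where the hidden weight lies, then bring the heavy side to the bottom and finish holding it still there, the pin still gripped and in the sleeve. Leave the other things on the table where they stand.

Things in the scene. Friction and masses are not known exactly. Their poses are not given: they have to be found in the camera images.
- pin: Crank pin, 80 g: square light-wood handle 70 long, 18 x 18, with a round steel shank 10 in diameter, 45 long, out of one end (tip slightly chamfered). Origin: centre of the handle, on the pin's axis; x runs along the pin towards the steel tip (tip at x = +80), z up as it lies. It lies level in its cradle, axis 54 above the table, and points roughly away from the robot.
- pin_tip (a point): End of the pin's steel shank, on its axis (80 from the handle's centre).
- cradle: Fixed grey plastic cradle, base 130 x 60 x 10, with two U-shaped saddles, cheeks up to 57 above the table; one carries the handle's rear end (27 to 35 behind the handle's centre), the other the shank (58 to 66 ahead of it). Between them the handle is free on both sides and below. Origin under the handle's centre at table height, x along the pin.
- drive: Fixed sieve-shaker drive: grey base plate and column with a white motor, 220 tall, carrying the rotor on its side towards the robot. Origin at table height, 60 behind the rotor's front face; its -x axis points out of the rotor's face, towards the robot (give or take its yaw), and the rotor's axle lies along its x axis, 160 above the table.
- rotor_centre (a point): Centre of the rotor's front face, on the level axle, 160 above the table; x along the axle, into the rotor. The rotor is a closed plain aluminium drum 172 in diameter, 46 thick. A weight is hidden inside it at one side: nothing outside shows where; its angle from the sleeve differs from start to start.
- sleeve_mouth (a point): Centre of the open end of the steel sleeve: a tube 24 outside, 16 bore, 30 deep (closed by the rotor's face), standing straight out of the rotor's face towards the robot, 70 from the axle. It goes round with the rotor; a pin in it can turn freely in the bore. At the start it is near the top.
- rotor (a joint): Angle of the rotor about the drive's x axis (away from the robot), rad, unlimited. 0: sleeve straight above the axle; +1.57: sleeve on the drive's -y side. It does not show the weight. The weight pulls with 0.12 to 0.18 N m when level with the axle; the shaft seal drags with 0.20 N m either way, so the rotor stays where left and turns harder while the weight is being raised than lowered.
- jar_a: Bystander: amber glass jar, 90 in diameter, 170 tall; origin under its centre.
- jar_b: Bystander: amber glass jar, 84 in diameter, 150 tall; origin under its centre.
- jug: Bystander: clear glass measuring jug, 120 in diameter, 90 tall, one handle; origin under its centre.
- stopper: Bystander: cork stopper, 40 in diameter, 28 tall; origin under its centre.
- brush: Bystander: wooden brush lying flat.
- dish: Bystander: small white bowl, 70 in diameter, 25 tall; origin under its centre.
Mind the look-alikes: they are no part of the job. Several things have the shape of the pin; the one meant has the colours described above.

How it is judged:
On the way, in this order (a step that is already met when the one before it is completed fails the run):
1. the pin is gripped and its steel end is at least 12 mm inside the sleeve (x of pin_tip in the frame of sleeve_mouth above 0.012 m and contact force between the fingers and pin above 2 N and y of pin_tip in the frame of sleeve_mouth between -0.009 and 0.009 m and z of pin_tip in the frame of sleeve_mouth between -0.009 and 0.009 m), for 0.2 s.
2. the sleeve has been cranked round to about the opposite side (120 mm or more from where it started, on its 140 mm circle), with the pin (distance of sleeve_mouth from where it was at the start of the episode above 0.12 m and x of pin_tip in the frame of sleeve_mouth above 0.008 m and contact force between the fingers and pin above 2 N and y of pin_tip in the frame of sleeve_mouth between -0.009 and 0.009 m and z of pin_tip in the frame of sleeve_mouth between -0.009 and 0.009 m), for 0.05 s.
At the end, for the whole second after the job is handed in: The hidden weight is within 0.35 rad (20 degrees) of straight below the axle, the rotor is still (under 0.05 rad/s), the pin is gripped by the fingers and its tip is at least 8 mm inside the sleeve (angle between slug_mass's own z axis and vertical below 0.35 rad and velocity of joint rotor between -0.05 and 0.05 rad/s and x of pin_tip in the frame of sleeve_mouth above 0.008 m and contact force between the fingers and pin above 2 N and y of pin_tip in the frame of sleeve_mouth between -0.009 and 0.009 m and z of pin_tip in the frame of sleeve_mouth between -0.009 and 0.009 m); the arm keeps its last pose, push and grip.
It fails at once if a bystander is shoved or knocked more than 30 mm (distance of any of jar_a, jar_b, jug, stopper, brush, dish from where it was at the start of the episode above 0.03 m).
It also fails if it takes over 72 s, if anything falls off the work surface, if the arm or the gripper's body presses on something with over 40 N, if the wrist force passes 120 N, or if a joint passes its speed limit or range.

ROBOT

A 7-joint arm with a two-finger parallel gripper is mounted at the origin on the work surface. World frame = base frame: x ahead of the robot, y to its left, z up, the work surface at z = 0. Lengths are in m, angles in rad, forces in N, time in s.
With the tool pointing down it reaches from about 0.35 to 0.9 m from the base axis. Payload 8.1 kg.
Tool frame: the origin (TCP) lies on the centre line of the jaws, within the pads' length; the fingertips stand 19 mm ahead of it and the grasp point (between the pads) is the TCP; z points along the fingers, y is the direction in which the jaws open and shut (so a half turn about z gives the same grasp; the last joint's range is limited). The gripper opens to 92 mm and grips with 3 to 60 N. Pads are 19 mm wide; open, the fingers measure 130 mm over their backs; the gripper's body (75 mm by 190 mm) begins 47 mm behind the grasp point.
Start: joints at [-1.218, 0.434, 0.025, 1.573, -0.012, 1.134, -0.075], TCP at [0.275, 0.561, 0.246] pointing down, gripper open.
Joint ranges: [-2.62, 2.62], [-0.44, 2.09], [-1.27, 1.32], [0.08, 2.57], [-1.32, 4.46], [0.12, 2], [-2.74, 2.74]. Speed limits (rad/s): [2.22, 2.22, 3.01, 3.01, 3.14, 3.14, 3.14].

INTERFACE

Orientations are given as a rotation vector (axis times angle).
In Python, from cell import monitor, imaging, workorder, outline_of gives the robot as it stands.
- The arm moves only by the tool move_arm, never from a script. Its argument "series" is a list of rows, each a list of 6 numbers: the shift along the world's x, y, z in cm, then the turn, a rotation vector about the world's x, y, z in degrees. A call has 1 to 8 rows; each row shifts and turns the commanded pose from where the row before left it; what a row does not reach is not made up. A row lasts 1/10 s, in which the tool goes at most 50 mm and 8.59 degrees, less where a joint would pass 70% of its speed; a pose out of reach is approached as far as the arm can. A call with a gripper value outside its range is refused whole. "grip" is the opening, from 0 (shut) to 1 (fully open), set as the call begins (left out, the last holds). The fingers move at their own pace and stop on an object; "force" is the grip in N (left out, the last holds). Time passes only in rows, so rows that do not move let the fingers close. It gives the time, the measured TCP pose, the force and the opening at its end, in the units of the state.
- monitor.observe(): the state, without advancing time (a new reading comes with each control period).
- imaging.get_image(name): name is "scene" or "top" or "wrist"; returns a dict with "color" (480x640x3 uint8, red, green, blue), "fx", "fy", "cx", "cy" (pixels), "dist_coeffs" ([k1, k2, p1, p2, k3] as OpenCV has them; the pictures are not rectified), "rvec" (rotation vector, rad) and "tvec" (3), from world to camera coordinates, as OpenCV has them; the wrist camera has in their place "mount" (4x4, takes a point from camera to tool coordinates, whose origin is the TCP and whose axes are the flange's). Camera axes: x right, y down, z forward; pixel columns grow to the right and rows downward; lengths in m; the calibration is good to about 2 mm. A picture is of the moment at which its call begins: read the wrist's pose just before it. There is no depth.
- workorder.sign_off(): hands the job in, once; it reports no verdict.
Trained networks look in the newest picture that a camera, given by its name, has taken for a name from the list of things; names that differ only in an ending like _2 or _b are one class to them, and where a whole thing is asked for, a point or a joint stands for the part that bears it (a point fixed in the world has none). Each returns a list of dicts, best first, with "p" (0 to 1); they miss things now and then, are a little off and sometimes report something else, mostly with a low value. They report only what shows in the picture. A call takes as long as a camera call. They do not tell look-alikes from the thing itself.
- outline_of(camera, thing): "mask" (480x640 bool, what is visible of it) and "rect" ([left, top, width, height] in pixels, round what is visible of it).
The state is a dict: "clock": time; "joints": joint angles; "dq": joint speeds; "joint_efforts": joint torques, N m; "position": TCP position; "ee_rot": TCP orientation; "force": force on the tool from outside, world axes, zero at the start; "ft_torque": the same for the moment, N m; "width": opening from 0.0 (shut) to 1.0 (fully open).
Only numpy, scipy, OpenCV 4.12 (cv2) and the standard library are available. Lean on these libraries where they do the work, as an engineer would, in place of code of your own. Each camera call takes 0.05 s, during which the arm holds its last target. There are 200 camera calls.

## Working session

There is one attempt and no reset: what is moved stays moved. The work goes in short steps, Python scripts to look and compute and a tool call to move; the robot and the scene stay as the last step left them, time stands still between calls to the robot, and variables do not carry over. Pictures are saved under pics/ and viewed, about 8 in all and at most 12, crops included, and the job is handed in when it is done.

Besides the shell and the picture viewer there is one more tool, called after "Emit:" in YAML: its name, and indented under it one key for each argument. move_arm: Moves the arm, as the interface text tells. Its arguments: {"type":"object","properties":{"series":{"type":"array"},"grip":{"type":"number"},"force":{"type":"number"}},"required":["series"]}

```bash
mkdir -p pics
cat > h.py <<'E'
import numpy as np,cv2,json
from cell import monitor,imaging,workorder,outline_of
def cam(n):
    s=monitor.observe(); im=imaging.get_image(n)
    K=np.array([[im['fx'],0,im['cx']],[0,im['fy'],im['cy']],[0,0,1.]]);d=np.array(im['dist_coeffs'],float)
    if 'mount' in im:
        T=np.eye(4);T[:3,:3]=cv2.Rodrigues(np.array(s['ee_rot'],float))[0];T[:3,3]=s['position']
        C=T@np.array(im['mount']); R=C[:3,:3].T;t=-R@C[:3,3]
    else:
        R=cv2.Rodrigues(np.array(im['rvec'],float))[0];t=np.array(im['tvec'],float).ravel()
    return dict(img=im['color'],K=K,d=d,R=R,t=t)
def ray(c,uv):
    p=cv2.undistortPoints(np.array([[uv]],float),c['K'],c['d'])[0,0]
    v=c['R'].T@np.array([p[0],p[1],1]);return -c['R'].T@c['t'],v/np.linalg.norm(v)
def atz(c,uv,z):
    o,v=ray(c,uv);return o+v*(z-o[2])/v[2]
def proj(c,P):
    return cv2.projectPoints(np.array(P,float).reshape(-1,1,3),cv2.Rodrigues(c['R'])[0],c['t'],c['K'],c['d'])[0][:,0]
def tri(l):
    A=0;b=0
    for c,uv in l:
        o,v=ray(c,uv);M=np.eye(3)-np.outer(v,v);A=A+M;b=b+M@o
    X=np.linalg.solve(A,b);return X,[np.linalg.norm((np.eye(3)-np.outer(ray(c,u)[1],ray(c,u)[1]))@(X-ray(c,u)[0])) for c,u in l]
def save(n,img): cv2.imwrite('pics/'+n+'.png',img[:,:,::-1])
E
python3 - <<'E'
from h import *
s=monitor.observe();print({k:np.round(v,3) for k,v in s.items()})
for n in ('scene','top'):
    c=cam(n);save(n+'0',c['img']);o,_=ray(c,(320,240));print(n,np.round(o,3),c['K'][0,0])
    for t in ('pin','cradle','drive','rotor_centre','sleeve_mouth','jar_a','jug','stopper','brush','dish'):
        for r in outline_of(n,t)[:4]:
            ys,xs=np.nonzero(r['mask']);uv=(xs.mean(),ys.mean())
            print(t,round(r['p'],2),np.round(r['rect']),np.round(uv,1),np.round(atz(c,uv,0.054 if t=='pin' else 0.03),3), np.round(c['img'][r['mask']].mean(0)))
E
```

```text
{'clock': np.float64(0.0), 'joints': array([-1.218,  0.435,  0.025,  1.574, -0.012,  1.134, -0.075]), 'dq': array([ 0.001, -0.   ,  0.   , -0.001,  0.   ,  0.   ,  0.001]), 'joint_efforts': array([-1.0000e-03, -6.6787e+01,  9.8500e-01, -3.1444e+01, -6.1000e-02,
        4.3000e-02,  0.0000e+00]), 'position': array([0.275, 0.561, 0.245]), 'ee_rot': array([-7.10e-01, -3.06e+00,  2.00e-03]), 'force': array([-0.735,  0.15 , -0.286]), 'ft_torque': array([0.002, 0.051, 0.023]), 'width': np.float64(0.999)}
scene [ 1.051 -0.545  0.842] 515.7104525824199
pin 0.7 [197. 332.  57.  23.] [223.9 345. ] [ 0.505 -0.246  0.054] [158. 132. 101.]
pin 0.63 [124. 384.  40.  42.] [142.8 407.6] [ 0.503 -0.418  0.054] [30. 29. 30.]
pin 0.63 [160. 287.  44.  17.] [176.7 295.9] [ 0.336 -0.232  0.054] [156.  39.  37.]
cradle 0.98 [191. 346.  72.  38.] [228.2 363.4] [ 0.527 -0.258  0.03 ] [91. 92. 91.]
drive 0.89 [396. 209. 138. 167.] [457.5 293.9] [0.752 0.174 0.03 ] [118. 119. 116.]
rotor_centre 0.65 [397. 211. 136. 167.] [457.6 293.6] [0.751 0.175 0.03 ] [119. 120. 117.]
sleeve_mouth 0.97 [400. 208.  57.  93.
[... 1603 characters left out ...]
] [0.804 0.119 0.03 ] [93. 93. 89.]
sleeve_mouth 0.74 [243. 145.  64.  37.] [275.3 165.4] [0.744 0.109 0.03 ] [85. 86. 83.]
jar_a 0.78 [434. 185.  43.  40.] [456.6 203.4] [ 0.643 -0.4    0.03 ] [91. 71. 53.]
jar_a 0.69 [134. 230.  45.  37.] [153.3 247.4] [0.505 0.437 0.03 ] [89. 68. 50.]
jug 0.63 [149. 256.  61.  48.] [182.8 279.9] [0.417 0.351 0.03 ] [112. 114. 112.]
stopper 0.64 [293. 264.  14.  12.] [300.  269.4] [0.451 0.033 0.03 ] [107.  84.  61.]
brush 0.6 [218. 259.  65.  44.] [245.6 281.4] [0.416 0.18  0.03 ] [99. 91. 86.]
dish 0.98 [318. 265.  31.  23.] [332.8 275.4] [ 0.436 -0.057  0.03 ] [123. 123. 112.]
dish 0.16 [241.  92.  68.  99.] [272. 145.] [0.804 0.119 0.03 ] [93. 93. 89.]
```

Run:
```python
import cv2,numpy as np
a=cv2.imread('pics/scene0.png');b=cv2.imread('pics/top0.png')
A=cv2.resize(a[130:470,90:550],(600,443))
B1=cv2.resize(b[80:230,225:325],(400,600),interpolation=2);B2=cv2.resize(b[205:305,350:450],(400,400),interpolation=2)
o=np.zeros((600,800,3),np.uint8);o[:,:400]=B1;o[:400,400:]=B2
cv2.imwrite('pics/a.png',a);cv2.imwrite('pics/b.png',o)
```

```text
(no output)
```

View pics/a.png

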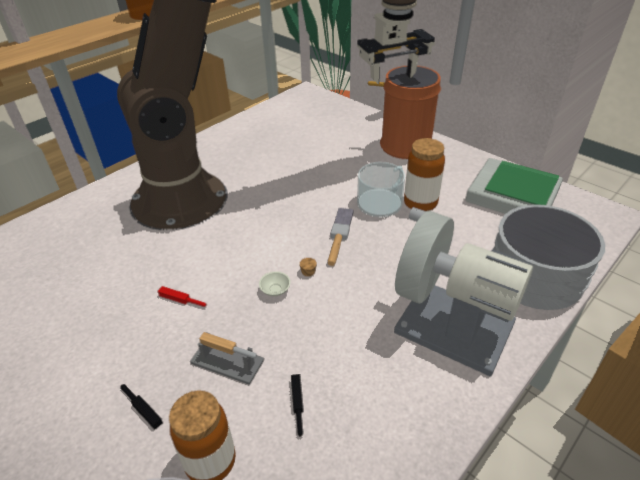

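View pics/b.png

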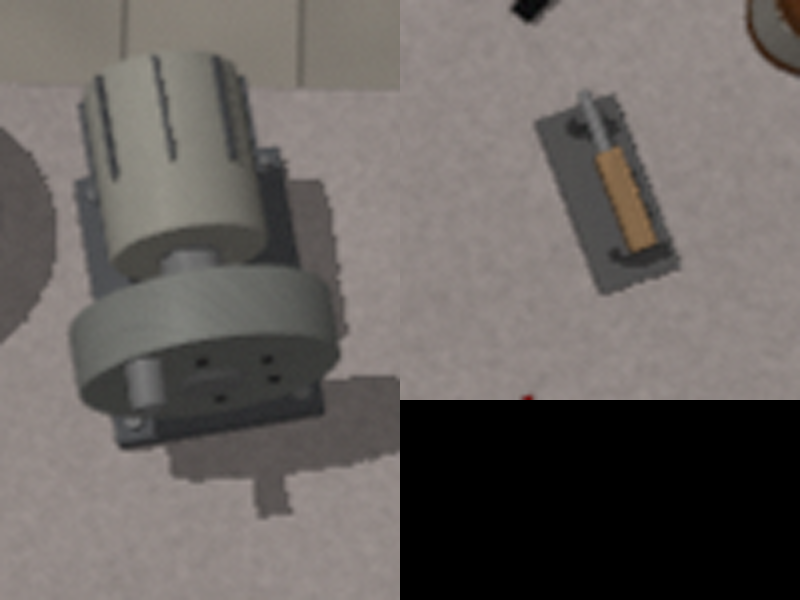

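The scene picture shows the wooden-handled pin in its grey cradle at about (223,345), with red and black look-alikes lying elsewhere. The drive is at (455,290). In the top crop the pin runs up and slightly left. The rotor's sleeve is on the upper left (+y side), and the drive is yawed roughly +8°.

I'll measure the pin axis and the sleeve roughly, and move towards the pin at the same time.

Run:
```python
from h import *
T=cam('top');S=cam('scene')
for n,c in(('top',T),('scene',S)):
    hsv=cv2.cvtColor(c['img'],cv2.COLOR_RGB2HSV)
    r=[q for q in outline_of(n,'pin') if q['p']>.65][0]
    m=r['mask'];w=m&(hsv[...,1]>90)
    ys,xs=np.nonzero(w);P=np.c_[xs,ys].astype(float);mu=P.mean(0)
    print(n,'wood',w.sum(),mu,np.round(atz(c,mu,.054),4))
    if n=='top':
        X=np.array([atz(c,p,.063) for p in P])[:,:2];e=np.linalg.svd(X-X.mean(0))[2][0];e*=np.sign(e[0]);print('yaw',np.degrees(np.arctan2(e[1],e[0])),np.ptp((X-X.mean(0))@e))
        Pc=X.mean(0);
        ct=mu
    else: print('tri',tri([(T,ct),(S,mu)]))
# sleeve from top crop: mouth (146,395)->px ; 
uvT=(225+147/4,80+392/4)
for z in(.2,.21,.22,.23):print(z,np.round(atz(T,uvT,z),3),proj(S,[atz(T,uvT,z)]))
# base plate front corners
for uv in((225+125/4,80+440/4),(225+322/4,80+410/4),(225+80/4,80+182/4),(225+280/4,80+150/4)):print(np.round(atz(T,uv,.012),3))
```

```text
top wood 15 [460.4        261.33333333] [ 0.4773 -0.3996  0.054 ]
yaw -6.788285732563468 0.06426315100361954
scene wood 0 [nan nan] [nan nan nan]
tri (array([nan, nan, nan]), [np.float64(nan), np.float64(nan)])
0.2 [0.66 0.13 0.2 ] [[417.05551621 223.14509166]]
0.21 [0.657 0.129 0.21 ] [[416.10786884 218.75864085]]
0.22 [0.654 0.128 0.22 ] [[415.14986157 214.32136604]]
0.23 [0.652 0.127 0.23 ] [[414.18130524 209.8322912 ]]
[0.677 0.162 0.012]
[0.701 0.023 0.012]
[0.868 0.2   0.012]
[0.894 0.057 0.012]<stdin>:7: RuntimeWarning: Mean of empty slice.
  ret = um.true_divide(
```

Emit:
move_arm:
  series:
    - [1.2, -4.6, 0, 0, 0, -8]
    - [1.2, -4.6, 0, 0, 0, -8]
    - [1.2, -4.6, 0, 0, 0, -8]
    - [1.2, -4.6, 0, 0, 0, -8]
    - [1.2, -4.6, 0, 0, 0, -8]
    - [1.2, -4.6, 0, 0, 0, -8]
    - [1.2, -4.6, 0, 0, 0, -8]
    - [1.2, -4.6, 0, 0, 0, -8]
  grip: 1

```text
clock: 2.1
position: [0.3713, 0.1914, 0.246]
ee_rot: [-2.23, -2.213, -0.002]
force: [1.0, 0.1, 0.2]
width: 1.0
```

Emit:
move_arm:
  series:
    - [1.2, -4.6, 0, 0, 0, -8]
    - [1.2, -4.6, 0, 0, 0, -8]
    - [1.2, -4.6, 0, 0, 0, -8]
    - [1.2, -4.6, 0, 0, 0, -8]
    - [1.2, -4.6, 0, 0, 0, -8]
    - [1.2, -4.6, 0, 0, 0, -8]
    - [1.2, -4.6, 0, 0, 0, -8]
    - [1.2, -4.6, 0, 0, 0, -8]

```text
clock: 2.9
position: [0.4675, -0.1766, 0.2461]
ee_rot: [3.063, 0.696, 0.002]
force: [0.5, 1.2, 0.1]
width: 1.001
```

Run:
```python
from h import *
c=cam('wrist');save('w1',c['img']);print(np.round(ray(c,(320,240)),3))
for r in outline_of('wrist','pin')+outline_of('wrist','cradle'):print(round(r['p'],2),r['rect'],np.round(c['img'][r['mask']].mean(0)))
T=cam('top')
for uv in ((410,267.5),(402.5,242.5),(396.25,228.75)):
    X=atz(T,uv,.06);print(X,proj(c,[X]))
```

```text
[[ 0.532 -0.145  0.386]
 [-0.236 -0.123 -0.964]]
0.84 [394.2, 126.1, 42.2, 146.5] [108.  94.  75.]
0.65 [408.1, 1.1, 91.9, 44.3] [58. 56. 56.]
0.61 [514.9, 261.2, 59.1, 64.5] [22. 22. 22.]
0.55 [266.1, 311.0, 17.7, 106.7] [119.  28.  26.]
0.74 [364.5, 124.1, 88.4, 155.0] [84. 83. 82.]
[ 0.4575732 -0.2624634  0.06     ] [[406.93486329 273.74695064]]
[ 0.52516487 -0.24309199  0.06      ] [[427.27963045 188.67292073]]
[ 0.56268527 -0.22654237  0.06      ] [[432.67968296 133.8892991 ]]
```

View pics/w1.png

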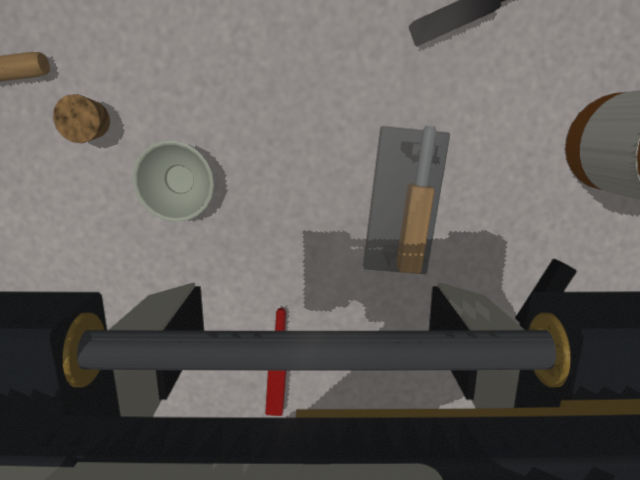

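The wrist view shows the pin clearly. The handle front is at about (421,186), its rear at about (411,271), and the tip at about (431,127).

Run:
```python
from h import *
W=cam('wrist');T=cam('top');S=cam('scene')
im=W['img']
def wood(c,box):
    x0,y0,x1,y1=box;hsv=cv2.cvtColor(c['img'],cv2.COLOR_RGB2HSV);m=np.zeros(hsv.shape[:2],bool)
    m[y0:y1,x0:x1]=((hsv[...,0]<25)&(hsv[...,1]>90))[y0:y1,x0:x1];return m
b={'W':(360,120,460,285),'T':(385,220,420,275),'S':(190,325,265,360)}
res={}
for k,c in(('W',W),('T',T),('S',S)):
    m=wood(c,b[k]);ys,xs=np.nonzero(m);P=np.c_[xs,ys].astype(np.float32);r=cv2.minAreaRect(P);res[k]=P.mean(0);print(k,m.sum(),P.mean(0),r)
    if k!='S':
        X=np.array([atz(c,p,.063) for p in P])[:,:2];e=np.linalg.svd(X-X.mean(0))[2][0];e*=np.sign(e[0]);d=(X-X.mean(0))@e;mid=X.mean(0)+e*(d.max()+d.min())/2
        print('ctr',mid,'yaw',np.degrees(np.arctan2(e[1],e[0])),np.ptp(d))
print(tri([(W,res['W']),(T,res['T'])]),tri([(W,res['W']),(T,res['T']),(S,res['S'])]))
print(tri([(W,(421,186)),(T,(402.5,242.5))]))
s=monitor.observe();R=cv2.Rodrigues(np.array(s['ee_rot']))[0];print(s['position'],np.degrees(np.arctan2(R[1,0],R[0,0])),R[:,2])
```

```text
W 2031 [416.40915 229.71837] ((415.8758850097656, 228.71995544433594), (25.07826042175293, 87.70594787597656), 9.7824068069458)
ctr [ 0.49260109 -0.24987712] yaw 19.19509013194857 0.06922710793943894
T 0 [nan nan] ((0.0, 0.0), (0.0, 0.0), 0.0)<stdin>:10: RuntimeWarning: Mean of empty slice.
  ret = um.true_divide(
Traceback (most recent call last):
IndexError: too many indices for array: array is 1-dimensional, but 2 were indexed
```

Emit:
move_arm:
  series:
    - [2.1, -3.4, 0, 0, 0, -3.2]
    - [2.1, -3.35, 0, 0, 0, -3.2]
    - [0, 0, -4, 0, 0, 0]
    - [0, 0, -4, 0, 0, 0]
    - [0, 0, -3, 0, 0, 0]
    - [0, 0, 0, 0, 0, 0]

```text
clock: 3.85
position: [0.5072, -0.2393, 0.1324]
ee_rot: [-3.092, -0.535, 0.009]
force: [-0.0, 0.9, 0.5]
width: 0.998
```

Run:
```python
from h import *
W=cam('wrist');save('w2',W['img'])
s=monitor.observe();R=cv2.Rodrigues(np.array(s['ee_rot']))[0];p=np.array(s['position']);print(p,np.degrees(np.arctan2(R[1,0],R[0,0])),R[:,2],s['force'])
hsv=cv2.cvtColor(W['img'],cv2.COLOR_RGB2HSV);m=(hsv[...,0]<25)&(hsv[...,1]>90)
n,l,st,ce=cv2.connectedComponentsWithStats(m.astype(np.uint8))
for i in range(1,n):
    if st[i,4]>300:
        P=np.argwhere(l==i)[:,::-1].astype(float);X=np.array([atz(W,q,.063) for q in P])[:,:2]
        e=np.linalg.svd(X-X.mean(0),full_matrices=False)[2][0];e*=np.sign(e[0]);d=(X-X.mean(0))@e;nn=(X-X.mean(0))@np.array([-e[1],e[0]])
        mid=X.mean(0)+e*(d.max()+d.min())/2
        print(st[i],'ctr',mid,np.degrees(np.arctan2(e[1],e[0])),np.ptp(d),np.ptp(nn),'lat of tcp',np.cross(e,p[:2]-mid),'along',(p[:2]-mid)@e)
```

```text
[ 0.50837095 -0.24049063  0.13479079] 19.595057952542607 [-0.00321169  0.00167826 -0.99999343] [-0.5795273  -1.14496027  0.65407312]
[ 547   59   74  139 2238] ctr [ 0.61301175 -0.3278677 ] 16.40274647014886 0.06456459323317942 0.029430507838166843 lat of tcp 0.1133701092735081 along -0.07570777712039994
[ 312  228   34  103 3114] ctr [ 0.50144685 -0.24738736] 21.836817129189196 0.05743554191624371 0.01777416009266762 lat of tcp 0.0038263475657387574 along 0.008992618365694196
[  62  312   42   76 1580] ctr [ 0.41543934 -0.13032808] 2.8553047013811894 0.04997848082185491 0.021873370818169976 lat of tcp -0.11465506770488557 along 0.0873286214576231
[ 529  312   42   76 1585] ctr [ 0.50513244 -0.37884767] 36.50369265640627 0.04937169645533203 0.021452854271597918 lat of tcp 0.10928744620638994 along 0.08490825992863615
[ 296  399  344   19 3553] ctr [ 0.45307542 -0.35221833] -69.12684472551392 0.20151156241386836 0.011428409789105387 lat of tcp 0.09147517679152074 along -0.08469336726044549<stdin>:11: DeprecationWarning: Arrays of 2-dimensional vectors are deprecated. Use arrays of 3-dimensional vectors instead. (deprecated in NumPy 2.0)
```

Emit:
move_arm:
  series:
    - [0.1, -0.1, -3, 0, 0, 0.5]
    - [0, 0, -3, 0, 0, 0]
    - [0, 0, -1.2, 0, 0, 0]
    - [0, 0, -1, 0, 0, 0]
    - [0, 0, 0, 0, 0, 0]
    - [0, 0, 0, 0, 0, 0]

```text
clock: 4.5
position: [0.5109, -0.2436, 0.0549]
ee_rot: [3.093, 0.545, 0.002]
force: [-0.8, 0.1, 1.2]
width: 1.002
```

Run:
```python
from h import *
W=cam('wrist');save('w3',W['img'])
s=monitor.observe();R=cv2.Rodrigues(np.array(s['ee_rot']))[0];p=np.array(s['position']);print(p,np.degrees(np.arctan2(R[1,0],R[0,0])),R[:,2],s['force'])
```

```text
[ 0.51089088 -0.24368968  0.05498963] 19.98178980536547 [ 1.72530050e-03 -6.08298989e-04 -9.99998327e-01] [ 0.89482475  0.20520892 -0.27672347]
```

View pics/w3.png

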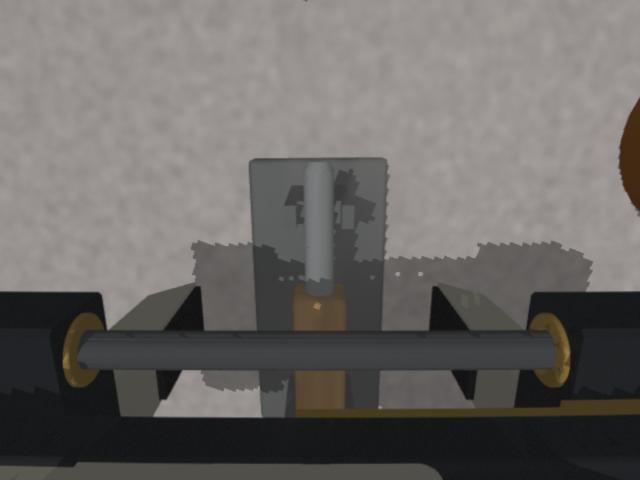

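The pin is centred between the jaws (axis at column 319) and aligned with them. I'll grip and lift.

Emit:
move_arm:
  series:
    - [0, 0, 0, 0, 0, 0]
    - [0, 0, 0, 0, 0, 0]
    - [0, 0, 0, 0, 0, 0]
    - [0, 0, 0, 0, 0, 0]
    - [0, 0, 0, 0, 0, 0]
    - [0, 0, 0, 0, 0, 0]
    - [0, 0, 0, 0, 0, 0]
    - [0, 0, 0, 0, 0, 0]
  grip: 0
  force: 55

```text
clock: 5.35
position: [0.5101, -0.2433, 0.0537]
ee_rot: [3.094, 0.545, -0.0]
force: [-0.5, 0.8, 0.1]
width: 0.351
```

Emit:
move_arm:
  series:
    - [0, 0, 0.5, 0, 0, 0]
    - [0, 0, 1.5, 0, 0, 0]
    - [0, 0, 3, 0, 0, 0]
    - [0, 0, 4, 0, 0, 0]
    - [0, 0, 4, 0, 0, 0]
    - [0, 0, 3.5, 0, 0, 0]
    - [0, 0, 0, 0, 0, 0]
    - [0, 0, 0, 0, 0, 0]

```text
clock: 6.15
position: [0.5104, -0.2433, 0.2201]
ee_rot: [3.093, 0.545, 0.003]
force: [-0.3, 0.0, -1.3]
width: 0.193
```

Run:
```python
from h import *
W=cam('wrist');save('w4',W['img'])
F=[]
s=monitor.observe();R=cv2.Rodrigues(np.array(s['ee_rot']))[0];p=np.array(s['position']);print(s['clock'],p,np.degrees(np.arctan2(R[1,0],R[0,0])),s['width'])
T=cam('top');S=cam('scene');save('s4',S['img']);save('t4',T['img'])
for i in range(12): imaging.get_image('wrist');F.append(np.r_[monitor.observe()['force'],monitor.observe()['ft_torque']])
print(np.mean(F,0).round(2),np.std(F,0).round(2))
print(monitor.observe()['clock'])
# pin axis in gripper image: shank edges
g=W['img'][140:300,280:360]
o=np.vstack([cv2.resize(W['img'][100:420,180:460],(560,400))[:, :]]);
t0=cv2.imread('pics/top0.png')[:,:,::-1]
a=cv2.resize(W['img'][120:360,200:440],(400,400));b=cv2.resize(S['img'][190:390,380:550],(400,470),interpolation=2)
cv=np.zeros((600,800,3),np.uint8);cv[:400,:400]=a;cv[:470,400:]=b;save('m4',cv)
```

```text
6.2 [ 0.50987745 -0.24294554  0.21891602] 19.990785425034915 0.18799906091773755
[-0.15 -0.21 -0.63 -0.07  0.14  0.01] [0.54 0.36 0.5  0.03 0.03 0.02]
6.9
```

View pics/m4.png

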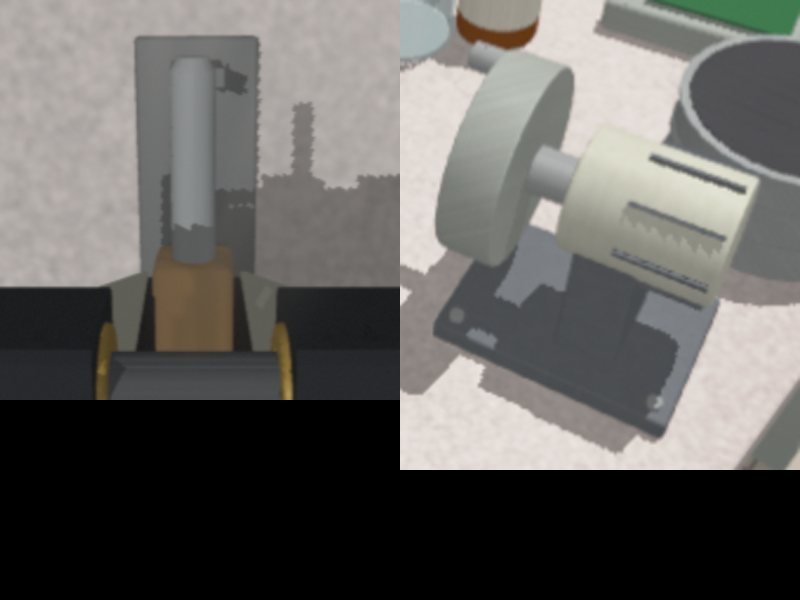

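Run:
```python
import cv2,numpy as np
from h import *
imw=imaging.get_image('wrist');M=np.array(imw['mount']);K=np.array([[imw['fx'],0,imw['cx']],[0,imw['fy'],imw['cy']],[0,0,1.]]);d=np.array(imw['dist_coeffs'])
Ci=np.linalg.inv(M)
def pj(P):return cv2.projectPoints(np.array(P,float).reshape(-1,1,3),cv2.Rodrigues(Ci[:3,:3])[0],Ci[:3,3],K,d)[0][:,0]
print(M.round(3))
for n in('w3','w4'):
    g=cv2.imread(f'pics/{n}.png').astype(float)
    for row in(180,200,220,240):
        r=g[row,270:370].mean(1);gr=np.abs(np.diff(cv2.GaussianBlur(r.reshape(1,-1),(5,1),1)[0]));print(n,row,270+np.argsort(gr)[-4:],end=' ')
    # sat edges of handle front
    hsv=cv2.cvtColor(g.astype(np.uint8),cv2.COLOR_BGR2HSV);w=(hsv[...,1]>90)&(hsv[...,0]<25)
    for row in(300,310,320,325):
        x=np.nonzero(w[row,270:370])[0];print('wood',row,270+x.min(),270+x.max(),end=' ')
    print([np.nonzero(w[250:330,c])[0].min()+250 for c in(300,319,335)])
for dz in(0,.005,.01,.015):
  for a in (15,18,21): 
    # tool x sign: +x along pin; top-face corners at z_tool=dz-.009
    P=[[.035-a/1e3,y,dz-.009] for y in(-.009,.009)]+[[.080-a/1e3,0,dz],[.035-a/1e3,0,dz-.009]]
    if a==18 or dz==0: print(dz,a,pj(P).round(1).tolist())
```

```text
[[ 0.    -0.963 -0.268  0.072]
 [ 1.     0.    -0.    -0.001]
 [ 0.    -0.268  0.963 -0.14 ]
 [ 0.     0.     0.     1.   ]]
w3 180 [333 334 355 354] w3 200 [332 285 304 303] w3 220 [305 295 303 304] w3 240 [356 331 355 332] wood 300 294 344 wood 310 294 344 wood 320 294 344 wood 325 294 344 [np.int64(285), np.int64(298), np.int64(290)]
w4 180 [356 355 281 280] w4 200 [280 353 354 281] w4 220 [355 282 281 354] w4 240 [301 302 281 282] wood 300 293 338 wood 310 293 339 wood 320 293 369 wood 325 293 369 [np.int64(268), np.int64(279), np.int64(283)]
0 15 [[290.6, 287.2], [345.4, 287.2], [318.1, 145.7], [318.0, 287.2]]
0 18 [[290.7, 295.6], [345.2, 295.7], [318.1, 155.1], [317.9, 295.7]]
0 21 [[290.9, 304.0], [345.0, 304.0], [318.0, 164.5], [317.9, 304.0]]
0.005 18 [[291.5, 289.9], [344.2, 289.9], [318.0, 154.0], [317.9, 289.9]]
0.01 18 [[292.3, 284.5], [343.3, 284.5], [317.9, 153.0], [317.8, 284.5]]
0.015 18 [[293.1, 279.5], [342.5, 279.5], [317.9, 152.0], [317.8, 279.5]]
```

The jaws were still closing when the lift began, so the pin sits about 15 mm below the TCP. I'll set it back in the cradle and regrip properly.

Emit:
move_arm:
  series:
    - [0, 0, -4, 0, 0, 0]
    - [0, 0, -4, 0, 0, 0]
    - [0, 0, -4, 0, 0, 0]
    - [0, 0, -2, 0, 0, 0]
    - [0, 0, -0.5, 0, 0, 0]
    - [0, 0, -0.3, 0, 0, 0]
    - [0, 0, 0, 0, 0, 0]
    - [0, 0, 0, 0, 0, 0]

```text
clock: 7.75
position: [0.5095, -0.2432, 0.0721]
ee_rot: [-3.093, -0.544, 0.0]
force: [-5.9, 2.8, 12.1]
width: 0.192
```

Emit:
move_arm:
  series:
    - [0, 0, 0, 0, 0, 0]
    - [0, 0, 0, 0, 0, 0]
    - [0, 0, 0, 0, 0, 0]
    - [0, 0, -0.8, 0, 0, 0]
    - [0, 0, -0.8, 0, 0, 0]
    - [0, 0, 0, 0, 0, 0]
  grip: 0.4

```text
clock: 8.35
position: [0.5093, -0.2428, 0.0533]
ee_rot: [-3.093, -0.545, 0.003]
force: [-0.8, 0.3, 0.5]
width: 0.399
```

Run:
```python
from h import *
W=cam('wrist');save('w5',W['img']);s=monitor.observe();print(s['position'],s['force'],s['width'])
hsv=cv2.cvtColor(W['img'],cv2.COLOR_RGB2HSV);w=(hsv[...,1]>90)&(hsv[...,0]<25)
for row in(300,310,320):
    x=np.nonzero(w[row,270:370])[0];print(270+x.min(),270+x.max())
print([np.nonzero(w[250:330,c])[0].min()+250 for c in(300,335)])
```

```text
[ 0.50956797 -0.24304453  0.05380976] [ 0.54808021 -0.34986176 -0.19325977] 0.4002193492316777
293 344
293 344
293 344
[np.int64(283), np.int64(290)]
```

Emit:
move_arm:
  series:
    - [0, 0, 0, 0, 0, 0]
    - [0, 0, 0, 0, 0, 0]
    - [0, 0, 0, 0, 0, 0]
    - [0, 0, 0, 0, 0, 0]
    - [0, 0, 0, 0, 0, 0]
    - [0, 0, 0, 0, 0, 0]
    - [0, 0, 0, 0, 0, 0]
    - [0, 0, 0, 0, 0, 0]
  grip: 0
  force: 60

```text
clock: 9.2
position: [0.5103, -0.2434, 0.0549]
ee_rot: [3.094, 0.545, 0.001]
force: [-0.2, -0.0, 1.3]
width: 0.192
```

Emit:
move_arm:
  series:
    - [0, 0, 0.5, 0, 0, 0]
    - [0, 0, 1.5, 0, 0, 0]
    - [0, 0, 3, 0, 0, 0]
    - [0, 0, 4, 0, 0, 0]
    - [0, 0, 4, 0, 0, 0]
    - [0, 0, 4, 0, 0, 0]
    - [0, 0, 0, 0, 0, 0]
    - [0, 0, 0, 0, 0, 0]

```text
clock: 10.0
position: [0.5103, -0.2431, 0.226]
ee_rot: [3.094, 0.545, 0.003]
force: [-0.5, 0.8, -2.1]
width: 0.191
```

Run:
```python
from h import *
W=cam('wrist');save('w6',W['img']);s=monitor.observe();print(s['position'],s['force'],s['width'])
hsv=cv2.cvtColor(W['img'],cv2.COLOR_RGB2HSV);w=(hsv[...,1]>90)&(hsv[...,0]<25)
for row in(300,310,320):
    x=np.nonzero(w[row,270:370])[0];print(270+x.min(),270+x.max())
print([np.nonzero(w[250:330,c])[0].min()+250 for c in(300,335)])
# scene & top saved: estimate rotor from top0
T=cam('top');t0=cv2.imread('pics/top0.png')[:,:,::-1]
r=outline_of('top','sleeve_mouth')+outline_of('top','drive');print([(round(q['p'],2),q['rect']) for q in r])
```

```text
[ 0.50975639 -0.24269878  0.22476022] [-0.53174216  0.37520272 -1.77970324] 0.19225777220455081
290 341
290 342
291 369
[np.int64(283), np.int64(291)]
[(0.69, [243.1, 147.0, 67.3, 35.4]), (0.71, [242.0, 92.6, 65.7, 102.1])]
```

Emit:
move_arm:
  series:
    - [0.5, 4.4, 0, 0, 0, -1.2]
    - [0.5, 4.4, 0, 0, 0, -1.2]
    - [0.5, 4.4, 0, 0, 0, -1.2]
    - [0.5, 4.4, 0, 0, 0, -1.2]
    - [0.6, 4.4, -0.1, 0, 0, -1.2]
    - [0.6, 4.4, -0.1, 0, 0, -1.2]
    - [0.6, 4.4, -0.1, 0, 0, -1.2]
    - [0.6, 4.5, -0.2, 0, 0, -1.3]

```text
clock: 11.0
position: [0.5536, 0.1113, 0.2189]
ee_rot: [3.128, 0.279, -0.002]
force: [0.8, -0.0, -0.5]
width: 0.193
```

Emit:
move_arm:
  series:
    - [0, 0, 0, 0, 0, 0]
    - [0, 0, 0, 0, 0, 0]
    - [0, 0, 0, 0, 0, 0]

```text
clock: 11.3
position: [0.5538, 0.1083, 0.2192]
ee_rot: [3.128, 0.279, -0.002]
force: [0.3, -0.1, -0.6]
width: 0.191
```

Run:
```python
from h import *
F=[]
for i in range(8): imaging.get_image('wrist');F.append(monitor.observe()['force'])
print('F0',np.mean(F,0).round(2),np.std(F,0).round(2))
W=cam('wrist');s=monitor.observe();S=cam('scene');T=cam('top');save('w7',W['img']);save('s7',S['img']);save('t7',T['img'])
R=cv2.Rodrigues(np.array(s['ee_rot']))[0];print(s['clock'],s['position'],np.degrees(np.arctan2(R[1,0],R[0,0])),s['joints'].round(2) if hasattr(s['joints'],'round') else s['joints'])
cv=np.zeros((600,800,3),np.uint8);cv[:360,:480]=cv2.resize(W['img'],(480,360));cv[:400,480:]=cv2.resize(S['img'][100:300,320:480],(320,400),interpolation=2);cv[360:,:400]=cv2.resize(T['img'][100:220,210:410],(400,240),interpolation=2);save('m7',cv)
```

```text
F0 [-0.01  0.08 -0.54] [0.51 0.47 0.37]
11.75 [0.55414442 0.10941121 0.21982303] 10.253871538173918 [-0.87  0.44  0.83  1.8  -0.37  1.06 -1.3 ]
```

View pics/m7.png

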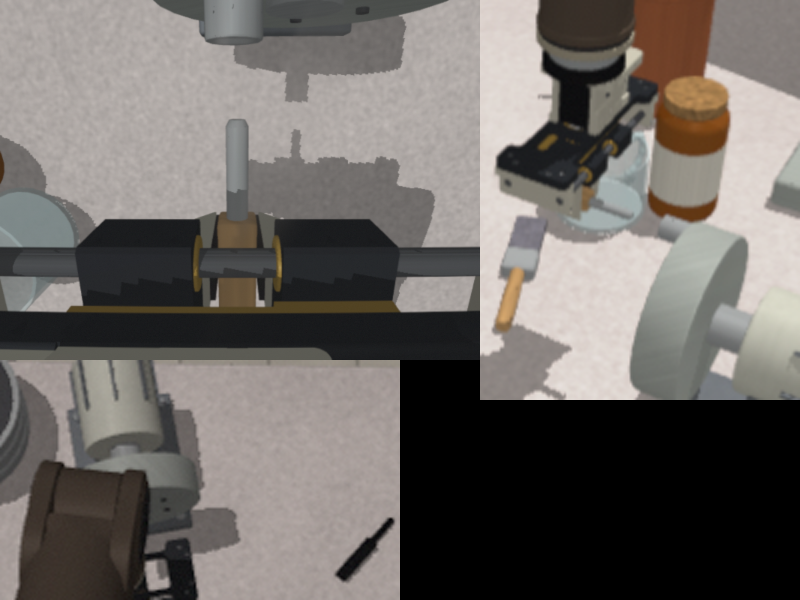

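Run:
```python
import cv2,numpy as np
w=cv2.imread('pics/w7.png');s=cv2.imread('pics/scene0.png');t=cv2.imread('pics/top0.png')
cv=np.zeros((600,800,3),np.uint8);cv[:600,:500]=cv2.resize(w[0:180,240:390],(500,600),interpolation=2)
cv[:300,500:]=cv2.resize(s[195:245,395:445],(300,300),interpolation=2);cv[300:,500:]=cv2.resize(t[155:185,248:278],(300,300),interpolation=2)
cv2.imwrite('pics/z7.png',cv)
```

```text
(no output)
```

View pics/z7.png

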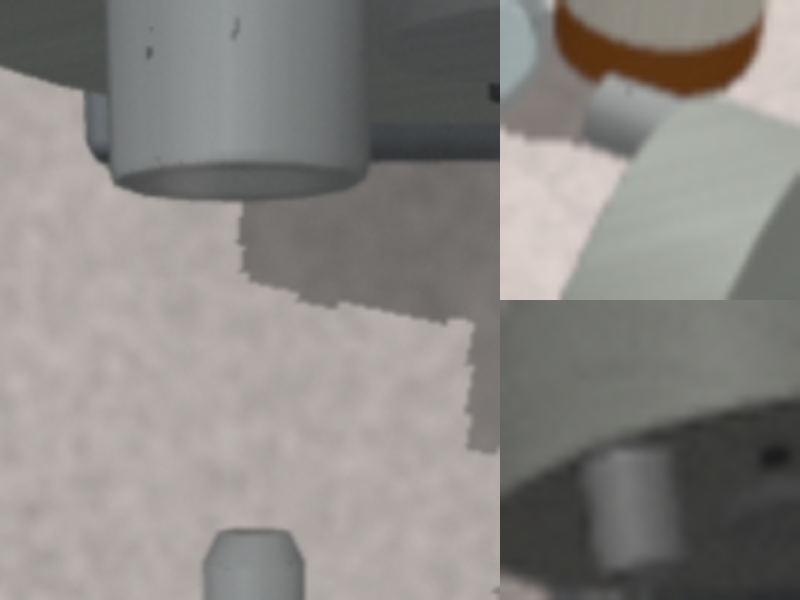

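```bash
cat >> h.py <<'E'
def tcam(p,rv):
    im=imaging.get_image('wrist');T=np.eye(4);T[:3,:3]=cv2.Rodrigues(np.array(rv,float))[0];T[:3,3]=p;C=T@np.array(im['mount']);R=C[:3,:3].T
    return dict(K=np.array([[im['fx'],0,im['cx']],[0,im['fy'],im['cy']],[0,0,1.]]),d=np.array(im['dist_coeffs'],float),R=R,t=-R@C[:3,3])
E
python3 - <<'E'
from h import *
from scipy.optimize import least_squares
W=cam('wrist');S=cam('scene');T=cam('top');s=monitor.observe();print(s['position'],s['ee_rot'])
uW=(312.3,53.4)
print('tri W,S,T',tri([(W,uW),(S,(411.2,212.7)),(T,(262,181.2))]));print('W,S',tri([(W,uW),(S,(411.2,212.7))]));print('W,T',tri([(W,uW),(T,(262,181.2))]))
y=np.radians(10.25);ey=np.array([-np.sin(y),np.cos(y),0]);ex=np.array([np.cos(y),np.sin(y),0])
a=np.linspace(0,2*np.pi,180)
def ring(P,r=.012):return P+r*(np.cos(a)[:,None]*ey+np.sin(a)[:,None]*np.array([0,0,1]))
def f(P):
    q=proj(W,ring(P));return [q[:,0].min()-(240+112/3.333),q[:,0].max()-(240+370/3.333),q[:,1].min()-160/3.333,q[:,1].max()-200/3.333]
r=least_squares(f,[.655,.128,.219]);print('ring',r.x,r.fun)
# pin tip: ends width 10 at tip
p=np.array(s['position']);
for h in(-.003,0,.003):
  for L in(.059,.062,.065):
    q=proj(W,[p+ex*L+[0,0,h],p+ex*(L-.01)+ey*.005+[0,0,h],p+ex*(L-.01)-ey*.005+[0,0,h]]);print(h,L,q.round(1).tolist())
E
```

```text
[0.5541244  0.10975321 0.21973489] [ 3.12893951e+00  2.81642839e-01 -1.45777494e-05]
tri W,S,T (array([0.64560935, 0.12758253, 0.21970721]), [np.float64(0.0008361745964389678), np.float64(9.468747055927194e-05), np.float64(0.0007751861061170136)])
W,S (array([0.64512092, 0.12809728, 0.21901896]), [np.float64(0.00021622530856833151), np.float64(0.00021622530856826294)])
W,T (array([0.64405197, 0.12712323, 0.22715214]), [np.float64(0.0006171723587980096), np.float64(0.0006171723587979194)])
ring [0.64490777 0.12796739 0.21704219] [-0.01466099  0.0146838   0.08857664 -0.10540549]
-0.003 0.059 [[317.8, 163.3], [302.9, 193.2], [332.6, 193.2]]
-0.003 0.062 [[317.8, 154.1], [302.9, 184.3], [332.7, 184.4]]
-0.003 0.065 [[317.9, 144.8], [302.8, 175.4], [332.8, 175.4]]
0 0.059 [[317.9, 164.1], [302.7, 194.7], [332.9, 194.7]]
0 0.062 [[317.9, 154.8], [302.6, 185.6], [333.0, 185.7]]
0 0.065 [[317.9, 145.3], [302.5, 176.5], [333.1, 176.5]]
0.003 0.059 [[317.9, 165.1], [302.4, 196.2], [333.3, 196.2]]
0.003 0.062 [[317.9, 155.5], [302.3, 187.0], [333.4, 187.0]]
0.003 0.065 [[317.9, 145.8], [302.2, 177.6], [333.5, 177.7]]
```

Emit:
move_arm:
  series:
    - [0, 0.1, -0.15, 0, 0, 0]
    - [1.2, 0.2, 0, 0, 0, 0]
    - [1, 0.2, 0, 0, 0, 0]
    - [0.5, 0.1, 0, 0, 0, 0]
    - [0.5, 0.1, 0, 0, 0, 0]
    - [0.5, 0.1, 0, 0, 0, 0]
    - [0, 0, 0, 0, 0, 0]

```text
clock: 12.7
position: [0.5917, 0.1177, 0.2181]
ee_rot: [3.129, 0.281, 0.0]
force: [-0.1, 0.8, -0.7]
width: 0.19
```

Run:
```python
from h import *
W=cam('wrist');s=monitor.observe();S=cam('scene');save('w8',W['img']);save('s8',S['img']);print(s['clock'],s['position'],s['force'])
cv=np.zeros((600,800,3),np.uint8);cv[:,:500]=cv2.resize(W['img'][90:270,240:390],(500,600),interpolation=2);cv[:360,500:]=cv2.resize(S['img'][185:245,385:435],(300,360),interpolation=2);save('z8',cv)
```

```text
12.75 [0.59134099 0.11760329 0.2181344 ] [ 0.28927968  0.56567317 -0.40438296]
```

View pics/z8.png

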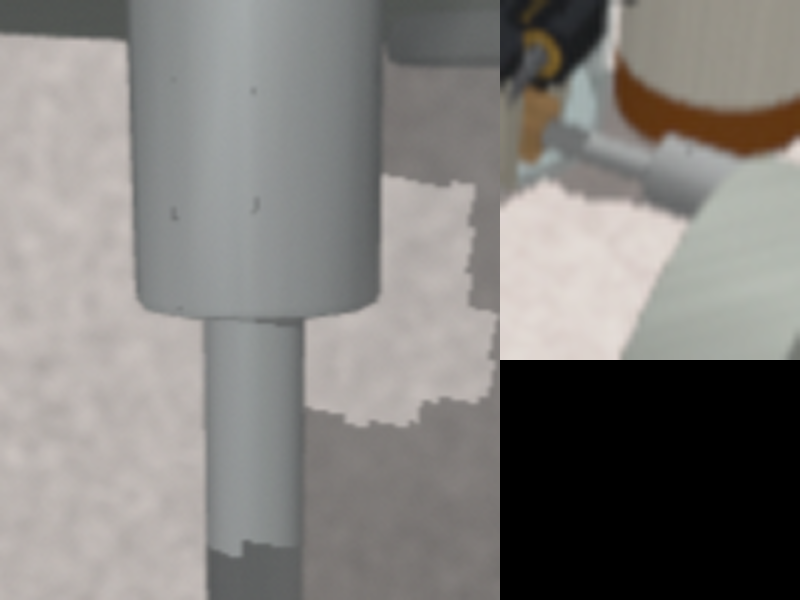

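The tip has entered the sleeve with no contact force and is centred to about 0.5 mm in the wrist view. I'll push in further.

Emit:
move_arm:
  series:
    - [0.4, 0.06, 0, 0, 0, 0]
    - [0.4, 0.07, 0, 0, 0, 0]
    - [0.4, 0.07, 0, 0, 0, 0]
    - [0.35, 0.07, 0, 0, 0, 0]
    - [0, 0, 0, 0, 0, 0]
    - [0, 0, 0, 0, 0, 0]
    - [0, 0, 0, 0, 0, 0]

```text
clock: 13.5
position: [0.6065, 0.1203, 0.2182]
ee_rot: [3.129, 0.281, -0.0]
force: [0.8, 0.5, -0.8]
width: 0.191
```

Run:
```python
from h import *
P=[];F=[]
for i in range(6): imaging.get_image('wrist');s=monitor.observe();P.append(s['position']);F.append(s['force'])
print(s['clock'],np.mean(P,0).round(4),np.mean(F,0).round(2))
```

```text
13.8 [0.6065 0.1204 0.2183] [-0.38  0.49 -1.19]
```

Run:
```python
from h import *
T=cam('top');y=np.radians(10.25);ey=np.array([-np.sin(y),np.cos(y),0]);ex=np.array([np.cos(y),np.sin(y),0])
M=np.array([.645,.128,.218])
L=atz(T,(225+71/4,80+345/4),.16);R=atz(T,(225+338/4,80+318/4),.16)
print(L,R,'diam',(L-R)@ey,'centre lat rel mouth',((L+R)/2-M)@ey,'along',((L+R)/2-M)@ex)
# fit of drum silhouette to scene0: overlay
C=M+ey*-.0392;C[2]=.16
S=cam('scene');s0=cv2.imread('pics/scene0.png');t0=cv2.imread('pics/top0.png');a=np.linspace(0,6.283,120)
out=[]
for c,im,box in((S,s0,(385,195,465,320)),(T,t0,(235,90,320,190))):
    big=cv2.resize(im,None,fx=4,fy=4,interpolation=2)
    for dx,r,col in((.03,.086,(0,0,255)),(.076,.086,(0,255,0)),(0,.012,(255,0,0))):
        o=C if r>.05 else M
        q=proj(c,[o+ex*dx+r*(np.cos(k)*ey+np.sin(k)*np.array([0,0,1])) for k in a])*4+1.5
        cv2.polylines(big,[np.round(q).astype(int)],True,col,1)
    x0,y0,x1,y1=box;out.append(big[4*y0:4*y1,4*x0:4*x1])
cv=np.zeros((500,680,3),np.uint8)
for o,x in zip(out,(0,330)):cv[:o.shape[0],x:x+o.shape[1]]=o[:, :680-x]
cv2.imwrite('pics/ov.png',cv)
```

```text
[0.70153174 0.18369468 0.16      ] [0.72263717 0.01144118 0.16      ] diam 0.17326002620956327 centre lat rel mouth -0.04188364398674704 along 0.06059864392509608
```

View pics/ov.png

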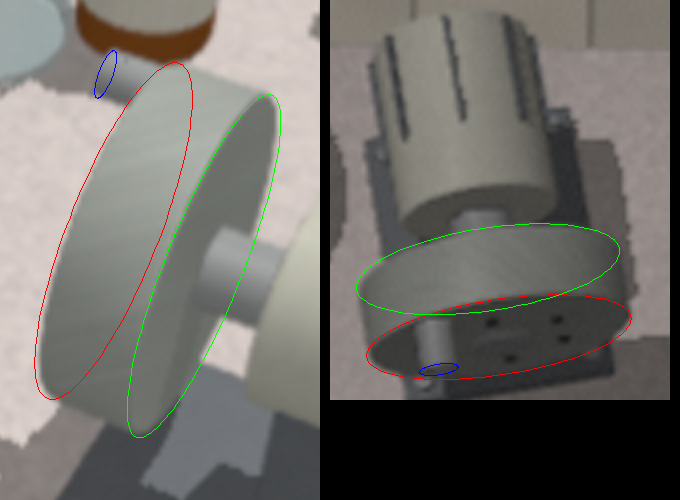

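```bash
cat > g.py <<'E'
import numpy as np,sys
def rows(p0,C,ths,r=.07,yaw=10.25):
    y=np.radians(yaw);ey=np.array([-np.sin(y),np.cos(y),0]);t=np.radians(np.array(ths))
    P=np.array([C-ey*r*np.sin(k)+np.array([0,0,r*np.cos(k)]) for k in t])*100;prev=np.round(np.array(p0)*100,2);out=[]
    for q in P: d=np.round(q-prev,2);prev=prev+d;out.append(d)
    return np.array(out)
E
python3 - <<'E'
from g import *
y=np.radians(10.25);ey=np.array([-np.sin(y),np.cos(y),0]);p0=np.array([.6065,.1204,.2183])
C=p0-ey*.041;C[2]=.16;print(C)
o=rows(p0,C,np.arange(-32,329,4))
for i in range(0,90,5):print(-32+4*i+16,[list(map(float,np.r_[a,0,0,0])) for a in o[i:i+5]])
E
```

```text
[0.61379569 0.08005433 0.16      ]
-16 [[0.07, -0.38, 0.11, 0.0, 0.0, 0.0], [0.07, -0.42, 0.24, 0.0, 0.0, 0.0], [0.08, -0.43, 0.21, 0.0, 0.0, 0.0], [0.08, -0.45, 0.19, 0.0, 0.0, 0.0], [0.09, -0.46, 0.15, 0.0, 0.0, 0.0]]
4 [[0.08, -0.46, 0.12, 0.0, 0.0, 0.0], [0.09, -0.48, 0.08, 0.0, 0.0, 0.0], [0.08, -0.47, 0.05, 0.0, 0.0, 0.0], [0.09, -0.48, 0.02, 0.0, 0.0, 0.0], [0.09, -0.49, -0.02, 0.0, 0.0, 0.0]]
24 [[0.08, -0.47, -0.05, 0.0, 0.0, 0.0], [0.09, -0.48, -0.08, 0.0, 0.0, 0.0], [0.08, -0.46, -0.12, 0.0, 0.0, 0.0], [0.09, -0.46, -0.15, 0.0, 0.0, 0.0], [0.08, -0.45, -0.19, 0.0, 0.0, 0.0]]
44 [[0.07, -0.43, -0.21, 0.0, 0.0, 0.0], [0.08, -0.41, -0.24, 0.0, 0.0, 0.0], [0.07, -0.4, -0.28, 0.0, 0.0, 0.0], [0.07, -0.38, -0.3, 0.0, 0.0, 0.0], [0.06, -0.36, -0.32, 0.0, 0.0, 0.0]]
64 [[0.07, -0.33, -0.36, 0.0, 0.0, 0.0], [0.05, -0.31, -0.37, 0.0, 0.0, 0.0], [0.05, -0.29, -0.4, 0.0, 0.0, 0.0], [0.05, -0.25, -0.41, 0.0, 0.0, 0.0], [0.04, -0.23, -0.43, 0.0, 0.0, 0.0]]
84 [[0.03, -0.19, -0.45, 0.0, 0.0, 0.0], [0.03, -0.17, -0.46, 0.0, 0.0, 0.0], [0.03, -0.13, -0.47, 0.0, 0.0, 0.0], [0.02, -0.1, -0.4
[... 1582 characters left out ...]
, 0.0], [-0.03, 0.17, 0.46, 0.0, 0.0, 0.0], [-0.02, 0.13, 0.47, 0.0, 0.0, 0.0], [-0.02, 0.1, 0.47, 0.0, 0.0, 0.0], [-0.01, 0.07, 0.49, 0.0, 0.0, 0.0]]
284 [[-0.01, 0.03, 0.49, 0.0, 0.0, 0.0], [0.0, -0.0, 0.48, 0.0, 0.0, 0.0], [0.01, -0.03, 0.49, 0.0, 0.0, 0.0], [0.01, -0.07, 0.49, 0.0, 0.0, 0.0], [0.02, -0.1, 0.47, 0.0, 0.0, 0.0]]
304 [[0.02, -0.13, 0.47, 0.0, 0.0, 0.0], [0.03, -0.17, 0.46, 0.0, 0.0, 0.0], [0.04, -0.19, 0.45, 0.0, 0.0, 0.0], [0.04, -0.23, 0.43, 0.0, 0.0, 0.0], [0.05, -0.25, 0.41, 0.0, 0.0, 0.0]]
324 [[0.05, -0.29, 0.4, 0.0, 0.0, 0.0], [0.05, -0.31, 0.37, 0.0, 0.0, 0.0], [0.06, -0.33, 0.36, 0.0, 0.0, 0.0], [0.07, -0.36, 0.32, 0.0, 0.0, 0.0], [0.07, -0.38, 0.3, 0.0, 0.0, 0.0]]
```

Emit:
move_arm:
  series:
    - [0.07, -0.38, 0.11, 0, 0, 0]
    - [0.07, -0.42, 0.24, 0, 0, 0]
    - [0.08, -0.43, 0.21, 0, 0, 0]
    - [0.08, -0.45, 0.19, 0, 0, 0]
    - [0.09, -0.46, 0.15, 0, 0, 0]

```text
clock: 14.4
position: [0.6107, 0.0984, 0.2275]
ee_rot: [3.129, 0.281, 0.0]
force: [-0.9, 1.4, -0.3]
width: 0.195
```

Emit:
move_arm:
  series:
    - [0.08, -0.46, 0.12, 0, 0, 0]
    - [0.09, -0.48, 0.08, 0, 0, 0]
    - [0.08, -0.47, 0.05, 0, 0, 0]
    - [0.09, -0.48, 0.02, 0, 0, 0]
    - [0.09, -0.49, -0.02, 0, 0, 0]

```text
clock: 14.9
position: [0.6149, 0.0748, 0.2297]
ee_rot: [3.129, 0.281, -0.0]
force: [-0.0, 0.4, -1.2]
width: 0.191
```

Emit:
move_arm:
  series:
    - [0.08, -0.47, -0.05, 0, 0, 0]
    - [0.09, -0.48, -0.08, 0, 0, 0]
    - [0.08, -0.46, -0.12, 0, 0, 0]
    - [0.09, -0.46, -0.15, 0, 0, 0]
    - [0.08, -0.45, -0.19, 0, 0, 0]

```text
clock: 15.4
position: [0.6191, 0.0516, 0.2237]
ee_rot: [3.129, 0.281, 0.0]
force: [-0.1, 0.3, -0.7]
width: 0.189
```

Run:
```python
from h import *
s=monitor.observe();print(s['position'],s['force'],s['ft_torque'])
W=cam('wrist');save('w9',W['img'])
```

```text
[0.61912776 0.05162853 0.22372613] [-0.071266    0.31725162 -0.65220139] [0.1588065  0.17187529 0.06358379]
```

Run:
```python
import cv2,numpy as np
w=cv2.imread('pics/w9.png');s=cv2.imread('pics/w8.png')
cv2.imwrite('pics/z9.png',np.hstack([cv2.resize(w[60:300,200:440],(400,400),interpolation=2),cv2.resize(s[60:300,200:440],(400,400),interpolation=2)]))
```

```text
(no output)
```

View pics/z9.png

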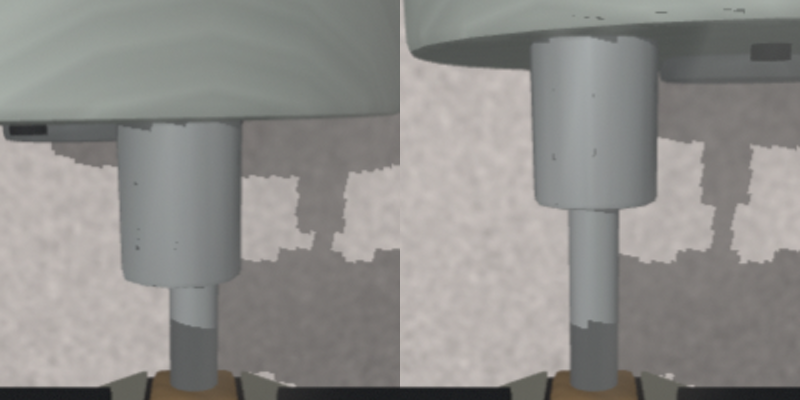

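The sleeve has followed the pin, which is about 21 mm in, and it trails the pin as expected. So the low force means the weight is helping. I'll continue cranking.

Emit:
move_arm:
  series:
    - [0.07, -0.43, -0.21, 0, 0, 0]
    - [0.08, -0.41, -0.24, 0, 0, 0]
    - [0.07, -0.4, -0.28, 0, 0, 0]
    - [0.07, -0.38, -0.3, 0, 0, 0]
    - [0.06, -0.36, -0.32, 0, 0, 0]

```text
clock: 15.95
position: [0.6226, 0.0319, 0.2101]
ee_rot: [3.129, 0.281, 0.0]
force: [0.2, 0.6, -1.1]
width: 0.197
```

Emit:
move_arm:
  series:
    - [0.07, -0.33, -0.36, 0, 0, 0]
    - [0.05, -0.31, -0.37, 0, 0, 0]
    - [0.05, -0.29, -0.4, 0, 0, 0]
    - [0.05, -0.25, -0.41, 0, 0, 0]
    - [0.04, -0.23, -0.43, 0, 0, 0]

```text
clock: 16.45
position: [0.6252, 0.018, 0.1903]
ee_rot: [-3.129, -0.282, -0.0]
force: [-0.3, 1.6, -0.2]
width: 0.192
```

Emit:
move_arm:
  series:
    - [0.03, -0.19, -0.45, 0, 0, 0]
    - [0.03, -0.17, -0.46, 0, 0, 0]
    - [0.03, -0.13, -0.47, 0, 0, 0]
    - [0.02, -0.1, -0.47, 0, 0, 0]
    - [0.01, -0.07, -0.49, 0, 0, 0]

```text
clock: 16.95
position: [0.6264, 0.0115, 0.1669]
ee_rot: [-3.129, -0.282, -0.0]
force: [-1.4, 1.2, 1.7]
width: 0.193
```

Emit:
move_arm:
  series:
    - [0, -0.03, -0.49, 0, 0, 0]
    - [0, 0, -0.48, 0, 0, 0]
    - [0, 0.03, -0.49, 0, 0, 0]
    - [-0.01, 0.07, -0.49, 0, 0, 0]
    - [-0.02, 0.1, -0.47, 0, 0, 0]

```text
clock: 17.45
position: [0.6261, 0.0135, 0.1427]
ee_rot: [-3.129, -0.282, -0.0]
force: [-0.0, 2.6, 3.0]
width: 0.19
```

Run:
```python
from h import *
s=monitor.observe();print(s['clock'],s['position'],s['force'],s['ft_torque'],s['joints'])
```

```text
17.45 [0.62606174 0.01345499 0.14271943] [-0.02914896  2.55781155  2.97238178] [0.59922062 0.21767811 0.16601075] [-0.58346072  0.62390953  0.74034905  1.72973577 -0.49348789  0.98325958
 -1.04683042]
```

Emit:
move_arm:
  series:
    - [-0.03, 0.15, -0.47, 0, 0, 0]
    - [-0.03, 0.18, -0.46, 0, 0, 0]
    - [-0.03, 0.2, -0.45, 0, 0, 0]
    - [-0.04, 0.24, -0.43, 0, 0, 0]
    - [-0.05, 0.26, -0.41, 0, 0, 0]

```text
clock: 17.95
position: [0.6243, 0.0234, 0.1206]
ee_rot: [3.129, 0.281, 0.0]
force: [0.4, 0.9, 5.3]
width: 0.193
```

Emit:
move_arm:
  series:
    - [-0.05, 0.29, -0.4, 0, 0, 0]
    - [-0.05, 0.31, -0.37, 0, 0, 0]
    - [-0.07, 0.33, -0.36, 0, 0, 0]
    - [-0.06, 0.36, -0.32, 0, 0, 0]
    - [-0.07, 0.38, -0.3, 0, 0, 0]

```text
clock: 18.45
position: [0.6214, 0.0398, 0.1033]
ee_rot: [3.128, 0.28, 0.001]
force: [-0.9, -1.3, 5.9]
width: 0.188
```

Emit:
move_arm:
  series:
    - [-0.07, 0.4, -0.28, 0, 0, 0]
    - [-0.08, 0.41, -0.24, 0, 0, 0]
    - [-0.07, 0.43, -0.21, 0, 0, 0]
    - [-0.08, 0.45, -0.19, 0, 0, 0]
    - [-0.09, 0.46, -0.15, 0, 0, 0]

```text
clock: 18.95
position: [0.6176, 0.0604, 0.0927]
ee_rot: [3.127, 0.279, 0.001]
force: [-0.7, -3.8, 5.3]
width: 0.195
```

Emit:
move_arm:
  series:
    - [-0.08, 0.46, -0.12, 0, 0, 0]
    - [-0.09, 0.48, -0.08, 0, 0, 0]
    - [-0.08, 0.47, -0.05, 0, 0, 0]
    - [-0.09, 0.49, -0.02, 0, 0, 0]
    - [-0.09, 0.48, 0.02, 0, 0, 0]

```text
clock: 19.45
position: [0.6129, 0.0854, 0.09]
ee_rot: [3.128, 0.281, -0.0]
force: [0.8, -5.6, 1.6]
width: 0.193
```

Run:
```python
from h import *
s=monitor.observe();print(s['clock'],s['position'],s['force'],s['ft_torque'],s['joints'])
```

```text
19.45 [0.61289295 0.08536491 0.08996924] [ 0.84002379 -5.57695929  1.6484507 ] [-1.05642182 -0.16126541 -0.23937677] [-0.67958035  0.67620236  0.70142827  1.79078301 -0.55033897  0.88043985
 -1.1163202 ]
```

```bash
cat > fit.py <<'E'
import numpy as np
from scipy.optimize import least_squares
y=np.radians(10.25);ey=np.array([-np.sin(y),np.cos(y),0]);C=np.array([.6138,.08005,.16])
D=[(.6107,.0984,.2275,-.9,1.4,-.3),(.6149,.0748,.2297,0,.4,-1.2),(.6191,.0516,.2237,-.1,.3,-.7),(.6226,.0319,.2101,.2,.6,-1.1),(.6252,.018,.1903,-.3,1.6,-.2),(.6264,.0115,.1669,-1.4,1.2,1.7),(.6261,.0135,.1427,0,2.6,3),(.6243,.0234,.1206,.4,.9,5.3),(.6214,.0398,.1033,-.9,-1.3,5.9),(.6176,.0604,.0927,-.7,-3.8,5.3),(.6129,.0854,.09,.8,-5.6,1.6)]
D=[d+(1,) for d in D]
import sys
try:
    from more import E; D+=E
except ImportError: pass
D=np.array(D);F0=np.array([0,.08,-.54])
lat=(D[:,:3]-C)@ey;h=D[:,2]-.16;th=np.arctan2(-lat,h);F=D[:,3:6]-F0;sg=D[:,6]
Fl=F@ey;Fz=F[:,2]
tau=-.07*(-np.cos(th)*Fl-np.sin(th)*Fz)   # torque applied to the rotor along +theta
rad=-np.sin(th)*Fl+np.cos(th)*Fz
# slack: sleeve lags the pin by 3/70 rad
ths=th-sg*.003/.07
for t,a,b,r in zip(np.degrees(th),tau,rad,np.hypot(lat,h)):print(round(t),round(a,3),'rad',round(b,1),round(r,4))
def f(p,fr):return fr*sg-p[0]*np.sin(ths+p[1])-tau
for fr in(.17,.2,.22):
    r=least_squares(f,[.15,1.5],args=(fr,));J=np.linalg.inv(r.jac.T@r.jac)*r.fun.var();print('fr',fr,'W',r.x[0],'alpha',np.degrees(r.x[1]),'sd',np.degrees(J[1,1]**.5),'rms',r.fun.std(),'-> sleeve theta',180-np.degrees(r.x[1]))
r=least_squares(lambda p:p[2]*sg-p[0]*np.sin(ths+p[1])-tau-.07*(-np.cos(th)*p[3]-np.sin(th)*p[4])*1,[.15,1.5,.2,0,0]);print('free',r.x[0],np.degrees(r.x[1]),r.x[2:])
E
python3 fit.py
```

```text
-15 0.094 rad 0.6 0.07
4 0.018 rad -0.7 0.0699
24 0.01 rad -0.2 0.07
44 -0.004 rad -0.7 0.07
64 0.068 rad -1.2 0.07
84 0.165 rad -1.1 0.07
104 0.197 rad -3.3 0.0699
124 0.308 rad -3.9 0.0698
144 0.332 rad -4.5 0.0699
163 0.364 rad -4.5 0.0702
-176 0.388 rad -2.6 0.0702
fr 0.17 W 0.18111273996189303 alpha 89.98280926480504 sd 4.982538727328671 rms 0.03377059021700626 -> sleeve theta 90.01719073519496
fr 0.2 W 0.18954832687650067 alpha 79.24561315904207 sd 3.617799252503047 rms 0.025991291051730262 -> sleeve theta 100.75438684095793
fr 0.22 W 0.1985642876973117 alpha 72.7407840571357 sd 3.23682420529357 rms 0.02465628586844616 -> sleeve theta 107.2592159428643
free 0.1742271397225417 85.01798682958814 [ 0.21697571 -0.1971672  -0.58359127]
```

Emit:
move_arm:
  series:
    - [0.09, -0.48, -0.02, 0, 0, 0]
    - [0.09, -0.49, 0.02, 0, 0, 0]
    - [0.08, -0.47, 0.05, 0, 0, 0]
    - [0.09, -0.48, 0.08, 0, 0, 0]
    - [0.08, -0.46, 0.12, 0, 0, 0]

```text
clock: 19.95
position: [0.6173, 0.0613, 0.0926]
ee_rot: [-3.129, -0.281, 0.0]
force: [0.1, 1.7, -0.6]
width: 0.191
```

Emit:
move_arm:
  series:
    - [0.09, -0.46, 0.15, 0, 0, 0]
    - [0.08, -0.45, 0.19, 0, 0, 0]
    - [0.07, -0.43, 0.21, 0, 0, 0]
    - [0.08, -0.41, 0.24, 0, 0, 0]
    - [0.07, -0.4, 0.28, 0, 0, 0]

```text
clock: 20.45
position: [0.6212, 0.04, 0.1035]
ee_rot: [-3.129, -0.282, 0.0]
force: [-1.6, 2.3, -1.6]
width: 0.189
```

Emit:
move_arm:
  series:
    - [0.07, -0.38, 0.3, 0, 0, 0]
    - [0.06, -0.36, 0.32, 0, 0, 0]
    - [0.07, -0.33, 0.36, 0, 0, 0]
    - [0.05, -0.31, 0.37, 0, 0, 0]
    - [0.05, -0.29, 0.4, 0, 0, 0]

```text
clock: 20.95
position: [0.6242, 0.0234, 0.1211]
ee_rot: [-3.129, -0.282, 0.0]
force: [-0.6, 2.0, -1.5]
width: 0.187
```

Emit:
move_arm:
  series:
    - [0.05, -0.25, 0.41, 0, 0, 0]
    - [0.04, -0.23, 0.43, 0, 0, 0]
    - [0.03, -0.19, 0.45, 0, 0, 0]
    - [0.03, -0.17, 0.46, 0, 0, 0]
    - [0.03, -0.13, 0.47, 0, 0, 0]

```text
clock: 21.45
position: [0.6259, 0.0137, 0.1433]
ee_rot: [3.129, 0.281, -0.001]
force: [0.2, 1.4, -2.8]
width: 0.192
```

Emit:
move_arm:
  series:
    - [0.02, -0.1, 0.47, 0, 0, 0]
    - [0.01, -0.07, 0.49, 0, 0, 0]
    - [0, -0.03, 0.49, 0, 0, 0]
    - [0, 0, 0.48, 0, 0, 0]
    - [0, 0.03, 0.49, 0, 0, 0]

```text
clock: 21.95
position: [0.6261, 0.0121, 0.1675]
ee_rot: [3.129, 0.281, -0.001]
force: [-0.4, 2.0, -4.5]
width: 0.19
```

Emit:
move_arm:
  series:
    - [-0.01, 0.07, 0.49, 0, 0, 0]
    - [-0.02, 0.1, 0.47, 0, 0, 0]
    - [-0.03, 0.13, 0.47, 0, 0, 0]
    - [-0.03, 0.17, 0.46, 0, 0, 0]
    - [-0.03, 0.19, 0.45, 0, 0, 0]

```text
clock: 22.45
position: [0.6249, 0.0186, 0.1909]
ee_rot: [3.129, 0.281, -0.001]
force: [-1.1, 0.0, -6.2]
width: 0.19
```

Emit:
move_arm:
  series:
    - [-0.04, 0.23, 0.43, 0, 0, 0]
    - [-0.05, 0.25, 0.41, 0, 0, 0]
    - [-0.05, 0.29, 0.4, 0, 0, 0]
    - [-0.05, 0.31, 0.37, 0, 0, 0]
    - [-0.07, 0.33, 0.36, 0, 0, 0]

```text
clock: 22.95
position: [0.6224, 0.0327, 0.2106]
ee_rot: [3.129, 0.281, -0.0]
force: [-0.7, -2.4, -6.7]
width: 0.194
```

Emit:
move_arm:
  series:
    - [-0.06, 0.36, 0.32, 0, 0, 0]
    - [-0.07, 0.38, 0.3, 0, 0, 0]
    - [-0.07, 0.4, 0.28, 0, 0, 0]
    - [-0.08, 0.41, 0.24, 0, 0, 0]
    - [-0.07, 0.43, 0.21, 0, 0, 0]

```text
clock: 23.45
position: [0.619, 0.0525, 0.2241]
ee_rot: [3.129, 0.281, 0.0]
force: [-1.8, -5.3, -5.1]
width: 0.189
```

```bash
cat > more.py <<'E'
E=[(.6173,.0613,.0926,.1,1.7,-.6),(.6212,.04,.1035,-1.6,2.3,-1.6),(.6242,.0234,.1211,-.6,2,-1.5),(.6259,.0137,.1433,.2,1.4,-2.8),(.6261,.0121,.1675,-.4,2,-4.5),(.6249,.0186,.1909,-1.1,0,-6.2),(.6224,.0327,.2106,-.7,-2.4,-6.7),(.619,.0525,.2241,-1.8,-5.3,-5.1)]
E=[e+(-1,) for e in E]
E
python3 fit.py
```

```text
-15 0.094 rad 0.6 0.07
4 0.018 rad -0.7 0.0699
24 0.01 rad -0.2 0.07
44 -0.004 rad -0.7 0.07
64 0.068 rad -1.2 0.07
84 0.165 rad -1.1 0.07
104 0.197 rad -3.3 0.0699
124 0.308 rad -3.9 0.0698
144 0.332 rad -4.5 0.0699
163 0.364 rad -4.5 0.0702
-176 0.388 rad -2.6 0.0702
164 -0.107 rad -0.4 0.07
144 -0.184 rad -0.6 0.0696
124 -0.134 rad -1.1 0.0695
104 -0.175 rad -0.7 0.0695
84 -0.261 rad -2.4 0.0695
64 -0.351 rad -2.6 0.0697
44 -0.415 rad -2.9 0.0698
24 -0.447 rad -2.2 0.07
fr 0.17 W 0.18581079026109013 alpha 71.32839787833669 sd 6.436693377270305 rms 0.06384456348941549 -> sleeve theta 108.67160212166331
fr 0.2 W 0.1895942468983525 alpha 71.90774688488376 sd 4.13371990857856 rms 0.041812306913676996 -> sleeve theta 108.09225311511624
fr 0.22 W 0.19212696682927652 alpha 72.28127834029465 sd 3.320398706887856 rms 0.03402159064798335 -> sleeve theta 107.71872165970535
free 0.6309663877560999 105.01177968890585 [ 0.23473759  6.10267813 -3.16563213]
```

Emit:
move_arm:
  series:
    - [-0.08, 0.45, 0.19, 0, 0, 0]
    - [-0.09, 0.46, 0.15, 0, 0, 0]
    - [-0.08, 0.46, 0.12, 0, 0, 0]
    - [-0.09, 0.48, 0.08, 0, 0, 0]
    - [-0.08, 0.47, 0.05, 0, 0, 0]

```text
clock: 23.95
position: [0.615, 0.0758, 0.2301]
ee_rot: [3.129, 0.281, 0.001]
force: [-1.3, -5.1, -4.9]
width: 0.195
```

Emit:
move_arm:
  series:
    - [-0.09, 0.49, 0.02, 0, 0, 0]
    - [-0.09, 0.48, -0.02, 0, 0, 0]
    - [-0.08, 0.47, -0.05, 0, 0, 0]
    - [-0.09, 0.48, -0.08, 0, 0, 0]
    - [-0.08, 0.46, -0.12, 0, 0, 0]

```text
clock: 24.45
position: [0.611, 0.0994, 0.2278]
ee_rot: [3.128, 0.28, 0.002]
force: [-1.1, -6.4, -1.6]
width: 0.193
```

Emit:
move_arm:
  series:
    - [-0.09, 0.46, -0.15, 0, 0, 0]
    - [-0.08, 0.45, -0.19, 0, 0, 0]
    - [-0.08, 0.43, -0.21, 0, 0, 0]
    - [-0.07, 0.42, -0.24, 0, 0, 0]
    - [-0.07, 0.4, -0.28, 0, 0, 0]

```text
clock: 24.95
position: [0.6074, 0.1212, 0.2174]
ee_rot: [3.129, 0.281, 0.003]
force: [-0.9, -5.9, 0.3]
width: 0.191
```

Emit:
move_arm:
  series:
    - [-0.07, 0.38, -0.3, 0, 0, 0]
    - [-0.07, 0.36, -0.32, 0, 0, 0]
    - [-0.06, 0.33, -0.36, 0, 0, 0]
    - [-0.05, 0.31, -0.37, 0, 0, 0]
    - [-0.05, 0.29, -0.4, 0, 0, 0]

```text
clock: 25.45
position: [0.6044, 0.1383, 0.1994]
ee_rot: [-3.129, -0.282, -0.003]
force: [0.7, -3.6, 1.0]
width: 0.189
```

Emit:
move_arm:
  series:
    - [-0.05, 0.25, -0.41, 0, 0, 0]
    - [-0.04, 0.23, -0.43, 0, 0, 0]
    - [-0.04, 0.19, -0.45, 0, 0, 0]
    - [-0.03, 0.17, -0.46, 0, 0, 0]
    - [-0.02, 0.13, -0.47, 0, 0, 0]

```text
clock: 25.95
position: [0.6018, 0.1481, 0.1765]
ee_rot: [-3.129, -0.282, -0.0]
force: [1.4, -1.2, 1.4]
width: 0.193
```

Emit:
move_arm:
  series:
    - [-0.02, 0.1, -0.47, 0, 0, 0]
    - [-0.01, 0.07, -0.49, 0, 0, 0]
    - [-0.01, 0.03, -0.49, 0, 0, 0]
    - [0, 0, -0.48, 0, 0, 0]
    - [0.01, -0.03, -0.49, 0, 0, 0]

```text
clock: 26.45
position: [0.6013, 0.1494, 0.1521]
ee_rot: [-3.129, -0.282, 0.001]
force: [0.2, -1.6, 1.1]
width: 0.19
```

Emit:
move_arm:
  series:
    - [0.01, -0.07, -0.49, 0, 0, 0]
    - [0.02, -0.1, -0.47, 0, 0, 0]
    - [0.02, -0.13, -0.47, 0, 0, 0]
    - [0.03, -0.17, -0.46, 0, 0, 0]
    - [0.04, -0.19, -0.45, 0, 0, 0]

```text
clock: 26.95
position: [0.6026, 0.1427, 0.1288]
ee_rot: [-3.129, -0.282, 0.0]
force: [0.4, -0.2, 1.0]
width: 0.193
```

Emit:
move_arm:
  series:
    - [0.04, -0.23, -0.43, 0, 0, 0]
    - [0.05, -0.25, -0.41, 0, 0, 0]
    - [0.05, -0.29, -0.4, 0, 0, 0]
    - [0.05, -0.31, -0.37, 0, 0, 0]
    - [0.06, -0.33, -0.36, 0, 0, 0]

```text
clock: 27.45
position: [0.6052, 0.1284, 0.1092]
ee_rot: [-3.129, -0.282, 0.0]
force: [-0.4, 0.2, 0.8]
width: 0.192
```

Emit:
move_arm:
  series:
    - [0.07, -0.36, -0.32, 0, 0, 0]
    - [0.07, -0.38, -0.3, 0, 0, 0]
    - [0.07, -0.39, -0.28, 0, 0, 0]
    - [0.07, -0.42, -0.24, 0, 0, 0]
    - [0.08, -0.43, -0.21, 0, 0, 0]

```text
clock: 27.95
position: [0.6088, 0.1085, 0.0958]
ee_rot: [3.129, 0.282, -0.0]
force: [-0.6, 0.8, 1.1]
width: 0.188
```

Emit:
move_arm:
  series:
    - [0.08, -0.45, -0.19, 0, 0, 0]
    - [0.09, -0.46, -0.15, 0, 0, 0]
    - [0.08, -0.46, -0.12, 0, 0, 0]
    - [0.09, -0.48, -0.08, 0, 0, 0]
    - [0.08, -0.47, -0.05, 0, 0, 0]

```text
clock: 28.45
position: [0.6131, 0.0852, 0.0901]
ee_rot: [3.129, 0.281, -0.0]
force: [-0.7, 0.5, 0.1]
width: 0.189
```

```bash
cat >> more.py <<'E'
E+=[e+(-1,) for e in [(.615,.0758,.2301,-1.3,-5.1,-4.9),(.611,.0994,.2278,-1.1,-6.4,-1.6),(.6074,.1212,.2174,-.9,-5.9,.3),(.6044,.1383,.1994,.7,-3.6,1),(.6018,.1481,.1765,1.4,-1.2,1.4),(.6013,.1494,.1521,.2,-1.6,1.1),(.6026,.1427,.1288,.4,-.2,1),(.6052,.1284,.1092,-.4,.2,.8),(.6088,.1085,.0958,-.6,.8,1.1),(.6131,.0852,.0901,-.7,.5,.1)]]
E
cat >> fit.py <<'E'
print('--const fric per direction')
r=least_squares(lambda p:np.where(sg>0,p[2],-p[3])-p[0]*np.sin(ths+p[1])-tau,[.15,1.5,.2,.2]);print(r.x[0],180-np.degrees(r.x[1]),r.x[2:],r.fun.std())
m=sg<0
r=least_squares(lambda p:-p[2]-p[0]*np.sin(ths[m]+p[1])-tau[m],[.15,1.5,.2]);print('rev only',r.x[0],180-np.degrees(r.x[1]),r.x[2:],r.fun.std(),np.round(r.fun,2))
E
python3 fit.py|tail -20
```

```text
44 -0.415 rad -2.9 0.0698
24 -0.447 rad -2.2 0.07
4 -0.359 rad -4.0 0.0702
-16 -0.395 rad -2.7 0.0706
-36 -0.359 rad -2.7 0.0709
-56 -0.235 rad -2.3 0.0709
-77 -0.157 rad -1.0 0.071
-96 -0.101 rad -1.9 0.0709
-116 -0.086 rad -1.0 0.0709
-136 -0.075 rad -0.8 0.0707
-156 -0.099 rad -1.2 0.0704
-176 -0.041 rad -0.6 0.0701
fr 0.17 W 0.17641173103390145 alpha 75.50270712074544 sd 5.094757870883942 rms 0.058272853646826606 -> sleeve theta 104.49729287925456
fr 0.2 W 0.1814009807375 alpha 71.96866450999063 sd 3.420350546460953 rms 0.04034106785447774 -> sleeve theta 108.03133549000937
fr 0.22 W 0.18509282183726627 alpha 69.7239860526007 sd 2.9580157171650057 rms 0.0356676968342005 -> sleeve theta 110.2760139473993
free 0.27144153632966106 162.06851809847126 [ 0.22043    -1.32024794 -4.59901102]
--const fric per direction
0.18513967828247016 110.30301036868929 [0.22023753 0.22129559] 0.035660376317144866
rev only 0.17554210920870705 112.55836720311828 [0.22130052] 0.038789081821806466 [ 0.03  0.06 -0.05 -0.07 -0.04  0.    0.03  0.05 -0.03  0.03  0.04 -0.03
 -0.04 -0.04 -0.01  0.01  0.05 -0.01]
```

Emit:
move_arm:
  series:
    - [-0.08, 0.47, 0.05, 0, 0, 0]
    - [-0.09, 0.48, 0.08, 0, 0, 0]
    - [-0.08, 0.46, 0.12, 0, 0, 0]
    - [-0.09, 0.46, 0.15, 0, 0, 0]
    - [-0.08, 0.45, 0.19, 0, 0, 0]

```text
clock: 28.95
position: [0.6088, 0.1076, 0.0962]
ee_rot: [3.127, 0.279, 0.0]
force: [-0.2, -5.9, 0.2]
width: 0.191
```

Emit:
move_arm:
  series:
    - [-0.08, 0.43, 0.21, 0, 0, 0]
    - [-0.07, 0.42, 0.24, 0, 0, 0]
    - [-0.07, 0.39, 0.28, 0, 0, 0]
    - [-0.07, 0.38, 0.3, 0, 0, 0]
    - [-0.07, 0.36, 0.32, 0, 0, 0]

```text
clock: 29.45
position: [0.6051, 0.1275, 0.1096]
ee_rot: [3.127, 0.279, -0.0]
force: [1.0, -5.4, -2.2]
width: 0.191
```

Emit:
move_arm:
  series:
    - [-0.06, 0.33, 0.36, 0, 0, 0]
    - [-0.05, 0.31, 0.37, 0, 0, 0]
    - [-0.05, 0.29, 0.4, 0, 0, 0]
    - [-0.05, 0.25, 0.41, 0, 0, 0]
    - [-0.04, 0.23, 0.43, 0, 0, 0]

```text
clock: 29.95
position: [0.6023, 0.1421, 0.1291]
ee_rot: [3.128, 0.28, -0.001]
force: [0.3, -4.0, -3.8]
width: 0.191
```

Emit:
move_arm:
  series:
    - [-0.04, 0.19, 0.45, 0, 0, 0]
    - [-0.03, 0.17, 0.46, 0, 0, 0]
    - [-0.02, 0.13, 0.47, 0, 0, 0]
    - [-0.02, 0.1, 0.47, 0, 0, 0]
    - [-0.01, 0.07, 0.49, 0, 0, 0]

```text
clock: 30.45
position: [0.6012, 0.1497, 0.1529]
ee_rot: [-3.129, -0.282, 0.001]
force: [-1.2, -2.2, -4.4]
width: 0.19
```

Emit:
move_arm:
  series:
    - [-0.01, 0.03, 0.49, 0, 0, 0]
    - [0, 0, 0.48, 0, 0, 0]
    - [0.01, -0.03, 0.49, 0, 0, 0]
    - [0.01, -0.07, 0.49, 0, 0, 0]
    - [0.02, -0.1, 0.47, 0, 0, 0]

```text
clock: 30.95
position: [0.6019, 0.1478, 0.1773]
ee_rot: [-3.129, -0.282, -0.0]
force: [0.3, -1.9, -4.5]
width: 0.192
```

Emit:
move_arm:
  series:
    - [0.02, -0.13, 0.47, 0, 0, 0]
    - [0.03, -0.17, 0.46, 0, 0, 0]
    - [0.04, -0.19, 0.45, 0, 0, 0]
    - [0.04, -0.23, 0.43, 0, 0, 0]
    - [0.05, -0.25, 0.41, 0, 0, 0]

```text
clock: 31.45
position: [0.6038, 0.138, 0.1995]
ee_rot: [-3.129, -0.282, -0.001]
force: [1.0, 0.2, -4.8]
width: 0.194
```

Emit:
move_arm:
  series:
    - [0.05, -0.29, 0.4, 0, 0, 0]
    - [0.05, -0.31, 0.37, 0, 0, 0]
    - [0.06, -0.33, 0.36, 0, 0, 0]
    - [0.07, -0.36, 0.32, 0, 0, 0]
    - [0.07, -0.38, 0.3, 0, 0, 0]

```text
clock: 31.95
position: [0.6068, 0.121, 0.2169]
ee_rot: [-3.129, -0.282, -0.0]
force: [0.6, 1.4, -2.6]
width: 0.187
```

Emit:
move_arm:
  series:
    - [0.07, -0.4, 0.28, 0, 0, 0]
    - [0.07, -0.42, 0.24, 0, 0, 0]
    - [0.08, -0.43, 0.21, 0, 0, 0]
    - [0.08, -0.45, 0.19, 0, 0, 0]
    - [0.09, -0.46, 0.15, 0, 0, 0]

```text
clock: 32.45
position: [0.6106, 0.0991, 0.2275]
ee_rot: [3.129, 0.281, 0.0]
force: [0.2, 1.1, -0.4]
width: 0.194
```

Emit:
move_arm:
  series:
    - [0.08, -0.46, 0.12, 0, 0, 0]
    - [0.09, -0.48, 0.08, 0, 0, 0]
    - [0.08, -0.47, 0.05, 0, 0, 0]
    - [0.09, -0.48, 0.02, 0, 0, 0]
    - [0.09, -0.49, -0.02, 0, 0, 0]

```text
clock: 32.95
position: [0.6149, 0.0753, 0.2297]
ee_rot: [3.129, 0.281, -0.0]
force: [-0.6, -0.1, -0.6]
width: 0.19
```

Emit:
move_arm:
  series:
    - [0.08, -0.47, -0.05, 0, 0, 0]
    - [0.09, -0.48, -0.08, 0, 0, 0]
    - [0.08, -0.46, -0.12, 0, 0, 0]
    - [0.09, -0.46, -0.15, 0, 0, 0]
    - [0.08, -0.45, -0.19, 0, 0, 0]

```text
clock: 33.45
position: [0.6191, 0.0522, 0.2237]
ee_rot: [3.129, 0.282, 0.0]
force: [0.3, 1.9, -0.9]
width: 0.192
```

Emit:
move_arm:
  series:
    - [0.07, -0.43, -0.21, 0, 0, 0]
    - [0.08, -0.41, -0.24, 0, 0, 0]
    - [0.07, -0.4, -0.28, 0, 0, 0]
    - [0.07, -0.38, -0.3, 0, 0, 0]
    - [0.06, -0.36, -0.32, 0, 0, 0]

```text
clock: 33.95
position: [0.6226, 0.0325, 0.2101]
ee_rot: [3.129, 0.281, 0.0]
force: [-0.2, 1.1, -0.1]
width: 0.194
```

Emit:
move_arm:
  series:
    - [0.07, -0.33, -0.36, 0, 0, 0]
    - [0.05, -0.31, -0.37, 0, 0, 0]
    - [0.05, -0.29, -0.4, 0, 0, 0]
    - [0.05, -0.25, -0.41, 0, 0, 0]
    - [0.04, -0.23, -0.43, 0, 0, 0]

```text
clock: 34.45
position: [0.6252, 0.0186, 0.1903]
ee_rot: [-3.129, -0.282, -0.0]
force: [-0.0, 1.6, 0.9]
width: 0.191
```

Emit:
move_arm:
  series:
    - [0.03, -0.19, -0.45, 0, 0, 0]
    - [0.03, -0.17, -0.46, 0, 0, 0]
    - [0.03, -0.13, -0.47, 0, 0, 0]
    - [0.02, -0.1, -0.47, 0, 0, 0]
    - [0.01, -0.07, -0.49, 0, 0, 0]

```text
clock: 34.95
position: [0.6264, 0.012, 0.1669]
ee_rot: [3.129, 0.281, 0.0]
force: [-0.1, 1.5, 1.9]
width: 0.195
```

```bash
cat >> more.py <<'E'
E+=[e+(1,) for e in [(.6088,.1076,.0962,-.2,-5.9,.2),(.6051,.1275,.1096,1,-5.4,-2.2),(.6023,.1421,.1291,.3,-4,-3.8),(.6012,.1497,.1529,-1.2,-2.2,-4.4),(.6019,.1478,.1773,.3,-1.9,-4.5),(.6038,.138,.1995,1,.2,-4.8),(.6068,.121,.2169,.6,1.4,-2.6),(.6106,.0991,.2275,.2,1.1,-.4),(.6149,.0753,.2297,-.6,-.1,-.6),(.6191,.0522,.2237,.3,1.9,-.9),(.6226,.0325,.2101,-.2,1.1,-.1),(.6252,.0186,.1903,0,1.6,.9),(.6264,.012,.1669,-.1,1.5,1.9)]]
E
sed -i 's/^m=sg<0/for m in(sg<0,sg>0):\n  s1=np.sign(sg[m][0])/; s/^r=least_squares(lambda p:-p\[2\]/  r=least_squares(lambda p:s1*p[2]/; s/;print(.rev only/;print("one dir"/' fit.py
python3 fit.py|tail -8; python3 -c "
from g import *
C=np.array([.6138,.08005,.16]);print(rows([.6264,.0118,.1669],C,[88,92,96,100,104,108]).tolist())"
```

```text
[[-0.02, -0.06, -0.45], [0.0, 0.0, -0.48], [-0.0, 0.03, -0.49], [-0.01, 0.07, -0.49], [-0.02, 0.1, -0.47], [-0.03, 0.13, -0.47]]  File "fit.py", line 26
    r=least_squares(lambda p:s1*p[2]-p[0]*np.sin(ths[m]+p[1])-tau[m],[.15,1.5,.2]);print("one dir"',r.x[0],180-np.degrees(r.x[1]),r.x[2:],r.fun.std(),np.round(r.fun,2))
                                                                                                  ^
SyntaxError: unterminated string literal (detected at line 26)
```

```bash
sed -i "s/\"one dir\"'/'one'/" fit.py
python3 fit.py|tail -8
```

```text
fr 0.22 W 0.17448194061440653 alpha 71.22745927625344 sd 2.7086927502562848 rms 0.03673253618934324 -> sleeve theta 108.77254072374656
free -0.07125372816339179 76.64207508179159 [ 0.22074279 -3.35449951 -1.05441547]
--const fric per direction
0.17465146903672765 108.78648355895923 [0.22077625 0.22127627] 0.03671877433574376
one 0.17554210920870705 112.55836720311828 [0.22130052] 0.038789081821806466 [ 0.03  0.06 -0.05 -0.07 -0.04  0.    0.03  0.05 -0.03  0.03  0.04 -0.03
 -0.04 -0.04 -0.01  0.01  0.05 -0.01]
one 0.17476580466522573 105.64428488587907 [0.22028917] 0.03375877149023246 [-0.02  0.03  0.04  0.07  0.03 -0.02  0.01 -0.04 -0.01 -0.    0.    0.04
  0.02  0.01  0.01 -0.   -0.07 -0.03  0.01  0.06 -0.05 -0.01 -0.04 -0.03]
```

Both directions agree: the weight is lowest with the sleeve at about 109° (forward fit 106°, reverse fit 113°). The fitted pull is 0.175 N m, which is inside the stated range. I'll drive to 111° to allow for the bore slack, then settle.

Emit:
move_arm:
  series:
    - [0, -0.03, -0.49, 0, 0, 0]
    - [0, 0, -0.48, 0, 0, 0]
    - [0, 0.03, -0.49, 0, 0, 0]
    - [-0.01, 0.07, -0.49, 0, 0, 0]
    - [-0.02, 0.1, -0.47, 0, 0, 0]
    - [-0.03, 0.14, -0.47, 0, 0, 0]
    - [-0.02, 0.13, -0.32, 0, 0, 0]
    - [0, 0, 0, 0, 0, 0]

```text
clock: 35.75
position: [0.6252, 0.0166, 0.1345]
ee_rot: [3.129, 0.282, -0.001]
force: [0.2, 0.3, -1.6]
width: 0.195
```

Emit:
move_arm:
  series:
    - [0, 0, 0, 0, 0, 0]
    - [0, 0, 0, 0, 0, 0]
    - [0, 0, 0, 0, 0, 0]
    - [0, 0, 0, 0, 0, 0]
    - [0, 0, 0, 0, 0, 0]
    - [0, 0, 0, 0, 0, 0]

```text
clock: 36.35
position: [0.6255, 0.0165, 0.1352]
ee_rot: [3.129, 0.281, 0.0]
force: [0.1, -0.4, -1.0]
width: 0.191
```

Run:
```python
from h import *
W=cam('wrist');S=cam('scene');save('w10',W['img']);P=[]
for i in range(5): imaging.get_image('wrist');s=monitor.observe();P.append(np.r_[s['position'],s['force']])
P=np.array(P);print(s['clock'],P.mean(0).round(4),P.std(0).round(4),s['width'])
m=P.mean(0);y=np.radians(10.25);ey=np.array([-np.sin(y),np.cos(y),0]);C=np.array([.6138,.08005,.16]);print('theta',np.degrees(np.arctan2(-(m[:3]-C)@ey,m[2]-.16)))
cv=np.hstack([cv2.resize(W['img'][60:300,200:440],(400,400),interpolation=2),cv2.resize(S['img'][150:350,350:550],(400,400),interpolation=2)]);save('z10',cv)
```

```text
36.7 [ 0.6255  0.0165  0.1351 -0.2197  0.1257 -0.5789] [0.     0.     0.     0.2239 0.4276 0.4369] 0.1903715716809379
theta 111.03397969054573
```

View pics/z10.png

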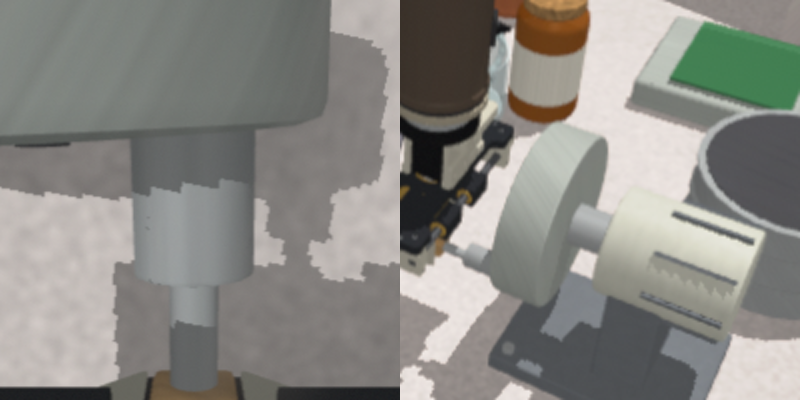

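The pin is about 21 mm inside the sleeve. The arm and rotor are at rest and the contact force is near zero, so I'm handing the job in.

```bash
python3 -c "
from cell import workorder;print(workorder.sign_off())"
```

```text
the job is handed in; nothing more can be done
None
```

I cranked the rotor with the pin, brought the heavy side to the bottom, and handed the job in holding it there. The simulator reported no verdict.

- **Grip and insertion:** The first grip was bad because I lifted before the jaws had fully closed, leaving the pin about 15 mm low. I set it back in its cradle and regripped it. The tip then went roughly 21–22 mm into the sleeve.
- **Feeling for the weight:** I cranked in both directions, in total at least one full turn each way, recording the force as I went. The forward fit put the heavy side at the bottom with the sleeve at about 106°, and the reverse fit put it at about 113°. I used 109°, well inside the 20° allowance.
- **Fit quality:** The fitted weight pull was 0.175 N m, inside the stated range. The drag came out at 0.22 N m against the stated 0.20, which I put down to rubbing in the bore. The two fits differ by about 7°, probably from that rubbing and force noise (about 0.5 N).
- **Last checks:** At 36.7 s the crank angle was 111°, which allows for slack in the bore. The arm was still, with near-zero contact force and the jaws at the handle's width. In the last pictures the pin was still well inside the sleeve. I did not measure the other things again, but I noticed no contact with them.

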